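# Fit the snap ring on the trolley's stub axle

### The job

The wheel of the drying trolley is back on its stub axle and only its snap ring is missing. Take the snap-ring pliers from their rest, put the tips between the ends of the new ring that lies on the spare sleeve, spread it, and slide it down over the axle end until it lies flat on the collar, level with the groove. Finish holding it there: keep squeezing the pliers so that the ring stays spread clear of the axle, with the pliers touching nothing but the ring, while I check the end play; touch the ring only with the pliers, do not force it, and leave everything else on the bench alone.

Things in the scene. Friction and masses are not known exactly. Their poses are not given: they have to be found in the camera images.
- pliers: external snap-ring pliers, 187 mm long, about 175 g (balance 46 mm behind the pivot), dark jaws, black handles, lying level on the rest. Origin at the pivot on the flat underside; +x to the tips, z up. A strong spring holds the handles apart: at the grip it takes 25 N on each to start the squeeze (20 N carries them unsqueezed), 40 N for the full squeeze with the ring on
- pliers_grip (a point): point between the handles at mid height, 52 mm behind the pivot, 6 mm above the underside: the place to grip across both. Each handle is 10 mm wide, 12 mm high; over the outsides they measure 63 mm here let go, 37 mm fully squeezed. They run from 24 to 111 mm behind the pivot, parallel to 76 mm, then flaring to 83 mm over the outsides
- pliers_tips (a point): point midway between the lower ends of the two tips, 75 mm in front of the pivot, 18 mm below the underside. The tips are upright flat-sided blades, 5 x 3 mm, with round ends, 18 mm long below the jaws; let go they touch each other and measure 9 mm over both (across y)
- pliers_left (a joint): turn of each pliers arm about the pivot (rad), the same for both: 0 let go, grows as the handles are squeezed, stop at 0.26. Each tip moves out 75 mm per rad; at the stop they stand about 44 mm apart and the ring is spread by about 0.3, which is safe for it
- pliers_rest: fixed wooden rest: board 150 x 85 x 8 mm with two cross rails (14 mm wide, 85 mm long, tops 30 mm above the bench) at x = -55 and +60 mm. Origin under the board's centre. The pliers lie across the rails along +x, pivot about 45 mm in front of the origin, tips hanging beyond the board 12 mm above the bench
- ring: new steel snap ring, an open C, 37 mm inside and 47 mm outside diameter, 3 mm thick, 14 g, loose on the sleeve. Origin at the centre of the circle on the underside, z up, +x to the gap. Its ends turn out into straight ears 5 mm wide, reaching from 21 to 35 mm from the origin, clear of the sleeve, so tips may reach past the underside
- ring_gap (a point): point midway between the ears on the ring's underside, 30 mm from the ring's origin: where the tips go in. The free gap, ear to ear, is 16 mm here, 19 mm at 22 mm from the origin and 14 mm at 35 mm, while relaxed. Spread, the ring is carried on the tips by friction; tips forced up or down while it lies on something tilt it
- ring_left (a joint): how far the ring's +y side is sprung outward (rad): 0 relaxed; about 0.18 just passes the 40 mm axle, 0.3 clears it by about 1.7 mm all round. It springs back when let go
- ring_right (a joint): the same for the ring's -y side
- ring_mid (a point): point on the ring's underside, 4 mm from its origin towards the gap: the middle of the opening when the ring is spread, to be put on the axle's centre line
- sleeve: spare steel distance sleeve standing on the bench, 46 mm diameter, 40 mm high, 350 g, loose; the ring lies on its top. Origin at the centre of its underside
- axle_unit: fixed trolley wheel lying flat, axle upright. Origin under its centre. Flange 140 x 140 x 10 mm; wheel 160 mm diameter, tyre top 54 mm above the bench; grey hub 62 mm diameter, top 61 mm; dark collar 49 mm diameter, top 72 mm; groove 37.4 mm diameter, 72 to 76.5 mm; axle end 40 mm diameter to 94 mm, then coned to 31 mm diameter at its top, 99 mm
- axle_seat (a point): point on the axle's centre line at the top of the collar (72 mm above the bench), the lower edge of the groove: the ring's underside belongs at this height. z up along the axle
- wax_tin: bystander: open tin of yellow wax, 84 mm diameter, 63 mm high
- tin_lid: bystander: bright tin lid, 76 mm diameter, 6 mm high
- stain_brush: bystander: flat brush, wooden handle, about 190 mm long, 20 mm high
- screwdriver: bystander: screwdriver with black handle, about 200 mm long, 26 mm high
- sanding_block: bystander: cork sanding block, 95 x 55 x 26 mm
- washer: bystander: plain steel washer, closed, 52 mm diameter, 4 mm thick
- corner_sample: bystander: L-shaped corner sample of dark picture-frame moulding, legs 85 mm, 22 mm high; origin at its outer corner
Mind the look-alikes: they are no part of the job. Leave any black look-alike of the ring alone.

How it is judged:
On the way, in this order (a step that is already met when the one before it is completed fails the run):
1. the pliers are lifted off the rest in the gripper (z of pliers in the frame of pliers_rest above 0.045 m and contact force between the fingers and pliers above 2 N), for 0.2 s.
2. the ring is spread on the pliers' tips and lifted off the sleeve (value of joint each of ring_left, ring_right above 0.22 rad and contact force between pliers and ring above 1 N and z of ring in the frame of sleeve above 0.048 m and contact force between ring and sleeve below 0.05 N), for 0.2 s.
At the end, for the whole second after the job is handed in: ring flat on the collar at the groove (underside within 2.5 mm of it, middle within 6 mm of the axle line, tilt under 0.1 rad), both sides sprung out over 0.22 rad by the pliers, pliers squeezed in the gripper, above 75 mm and not touching the axle unit, ring at rest (value of joint each of ring_left, ring_right above 0.22 rad and z of ring in the frame of axle_seat between -0.002 and 0.0025 m and horizontal distance between ring_mid and axle_seat below 0.006 m and angle between ring's own z axis and vertical below 0.1 rad and contact force between pliers and ring above 1 N and contact force between the fingers and pliers above 4 N and contact force between pliers and axle_unit below 0.5 N and height (world z) of pliers above 0.075 m and linear speed of ring below 0.02 m/s); the arm keeps its last pose, push and grip.
It fails at once if the ring is touched by the arm or the fingers instead of the pliers (contact force between any of the arm, the fingers and ring above 1 N).
It fails at once if the ring is forced onto the axle (contact force between ring and axle_unit above 30 N).
It fails at once if something else on the bench is pushed about by more than 25 mm (distance of any of wax_tin, tin_lid, stain_brush, screwdriver, sanding_block, washer, corner_sample from where it was at the start of the episode above 0.025 m).
It also fails if it takes over 51 s, if anything falls off the work surface, if the arm or the gripper's body presses on something with over 40 N, if the wrist force passes 120 N, or if a joint passes its speed limit or range.

### The arm

A 6-joint arm with a two-finger parallel gripper is mounted at the origin on the work surface. World frame = base frame: x ahead of the robot, y to its left, z up, the work surface at z = 0. Lengths are in m, angles in rad, forces in N, time in s.
With the tool pointing down it reaches from about 0.35 to 0.975 m from the base axis. Payload 4.9 kg.
Tool frame: the origin (TCP) lies midway between the tips of the shut fingers; the grasp point (between the pads) lies manip.grip_depth behind it (manip.grip_depth is the distance from the TCP to the grasp point, in m); z points along the fingers, x is the direction in which the jaws open and shut, and the axes are right-handed (so a half turn about z gives the same grasp; the last joint's range is limited). The gripper opens to 85 mm and grips with 20 to 120 N. Pads are 22 mm wide; open, the fingers measure 114 mm over their backs; the gripper's body (76 mm by 85 mm) begins 54 mm behind the grasp point. The pads swing forward as they close: fully open they stand 13 mm farther back than shut.
Start: joints at [1.112, 0.053, 1.613, -0, 1.476, -0.119], TCP at [0.208, 0.589, 0.231] pointing down, gripper open.
Joint ranges: [-3.01, 3.01], [-1.01, 2.22], [0.06, 2.58], [-1.02, 4.17], [0.09, 2.62], [-3.14, 3.14]. Speed limits (rad/s): [2.57, 2.57, 3.14, 3.14, 3.14, 3.14].

### API

Orientations are given as a unit quaternion [w, x, y, z].
In Python, from plant import state, grab_frame, ticket, manip gives the robot as it stands.
- The arm moves only by the tool carry_out, never from a script. Its argument "moves" is a list that holds one entry, the list of rows, each a list of 7 numbers: the turn, a rotation vector about the tool's x, y, z each as a share of 5 degrees, from -1 to 1, then the shift along the tool's x, y, z each as a share of 0.04 m, from -1 to 1, then the gripper command: -1 is shut, 1 is fully open, values between are in proportion. A call has 1 to 8 rows; each row shifts and turns the commanded pose from where the row before left it, along the tool's axes as they then stand; what a row does not reach is not made up. A row lasts 1/12 s, in which the tool goes at most 41.7 mm and 7.16 degrees, less where a joint would pass 70% of its speed; a pose out of reach is approached as far as the arm can. A call with a number of a shift or a turn outside -1 to 1 is refused whole. A call with a gripper value outside its range is refused whole. The fingers move at their own pace and stop on an object; the grip force is fixed at half the most. Time passes only in rows, so rows that do not move let the fingers close. It gives the time, the measured TCP pose, the force and the opening at its end, in the units of the state.
- state(): the state, without advancing time (a new reading comes with each control period).
- grab_frame(name): name is "side" or "top"; returns a dict with "frame" (400x640x3 uint8, red, green, blue), "z_map" (400x640 float32, m along the optical axis (not along the pixel's ray), 0 where there is no reading), "K" (3x3 intrinsics, pixels), "world_from_camera" (4x4, takes a point from camera to world coordinates). Camera axes: x right, y down, z forward; pixel columns grow to the right and rows downward; lengths in m; the calibration is good to about 2 mm. A picture is of the moment at which its call begins.
- ticket.job_done(): hands the job in, once; it reports no verdict.
The state is a dict: "time": time; "joint_pos": joint angles; "joint_vel": joint speeds; "joint_efforts": joint torques, N m; "tool_pos": TCP position; "tool_rot": TCP orientation; "contact_force": force on the tool from outside, world axes, zero at the start; "ft_torque": the same for the moment, N m; "gripper_width": opening from 0.0 (shut) to 1.0 (fully open).
Only numpy, scipy, OpenCV 4.12 (cv2) and the standard library are available. Lean on these libraries where they do the work, as an engineer would, in place of code of your own. Each camera call takes 0.05 s, during which the arm holds its last target.

## Working session

There is one attempt and no reset: what is moved stays moved. The work goes in short steps, Python scripts to look and compute and a tool call to move; the robot and the scene stay as the last step left them, time stands still between calls to the robot, and variables do not carry over. Pictures are saved under pics/ and viewed, and the job is handed in when it is done.

Besides the shell and the picture viewer there is one more tool, called after "Call:" as name(argument=value, ...), one argument or row to a line, values as JSON. carry_out: Moves the arm, as the interface text tells. Shift numbers are shares of 0.04 m and turn numbers shares of 5 degrees, none past 1 either way. Its arguments: {"type":"object","properties":{"moves":{"type":"array"}},"required":["moves"]}

```bash
ls; mkdir -p pics; python3 - <<'E'
from plant import state, grab_frame, ticket, manip
import cv2,numpy as np
print(state()); print(manip, [ (a,getattr(manip,a)) for a in dir(manip) if not a.startswith('_')])
for n in("side","top"):
    f=grab_frame(n); cv2.imwrite(f"pics/{n}0.png",f["frame"][:,:,::-1]); np.savez(f"{n}0.npz",**f)
    print(n,f["K"],f["world_from_camera"])
E
```

```text
pics
{'time': 0.0, 'joint_pos': array([ 1.11198765e+00,  5.33514165e-02,  1.61429684e+00,  2.11045646e-06,
        1.47596162e+00, -1.18965436e-01]), 'joint_vel': array([-0.00116612, -0.00033671, -0.00226334,  0.00114379, -0.00211313,
        0.00061878]), 'joint_efforts': array([ 2.06565608e-03, -3.93680763e+01, -3.70181572e+01, -1.03229474e-04,
        6.96208430e-03, -1.53163404e-05]), 'tool_pos': array([0.2080421 , 0.58870789, 0.23006468]), 'tool_rot': array([ 4.79539110e-04,  8.16498053e-01,  5.77347306e-01, -8.87321254e-04]), 'contact_force': array([ 0.16419241,  0.0994747 , -0.56685582]), 'ft_torque': array([-0.01840573,  0.00510887, -0.01941819]), 'gripper_width': 1.0007161535493916}
<Robot object at 0x7f1eaf603a10> [('IKError', <class 'plant.IKError'>), ('grip_depth', 0.0187)]
side [[370.99497659   0.         313.60935077]
 [  0.         370.99497659 200.87007646]
 [  0.           0.           1.        ]] [[-0.94728575 -0.2224876   0.23054061  0.4068701 ]
 [-0.32017807  0.68355029 -0.65593064  0.48798187]
 [-0.01164966 -0.6951678  -0.7187531   0.64296671]
 [ 0.          0.          0.          1.        ]]
top [[427.6841754    0.         317.91501515]
 [  0.         427.6841754  206.61134928]
 [  0.           0.           1.        ]] [[ 0.02680115 -0.97818222  0.20601275  0.39019768]
 [-0.9996368  -0.02564396  0.00828567 -0.00355033]
 [-0.00282191 -0.20615999 -0.97851423  1.08598577]
 [ 0.          0.          0.          1.        ]]
```

View pics/top0.png

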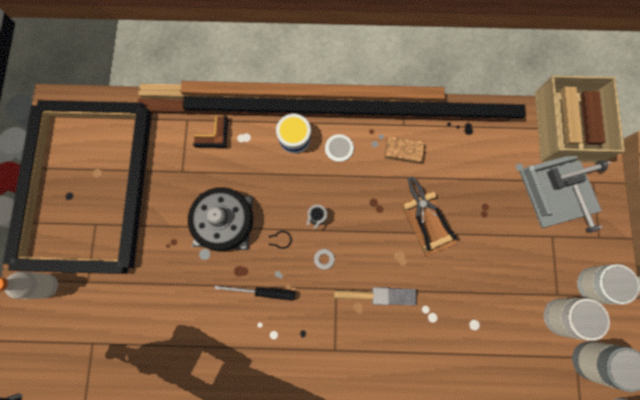

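View pics/side0.png

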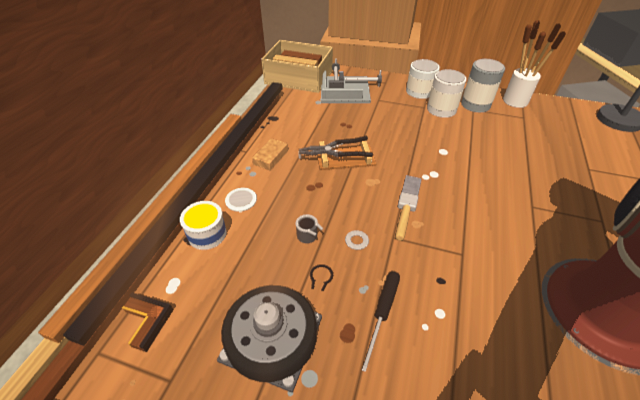

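The top view shows the axle unit at (220,219), the sleeve with the ring at (317,214), and the pliers on their rest around (425,215) with the tips near (412,180). The black look-alike ring lies on the bench at (281,239).

```bash
python3 - <<'E'
import cv2,numpy as np
t=np.load("top0.npz");s=np.load("side0.npz")
def crop(d,x,y,w,h,k):return cv2.resize(d["frame"][y:y+h,x:x+w,::-1],None,fx=k,fy=k,interpolation=cv2.INTER_CUBIC)
cv2.imwrite("pics/c1.png",np.hstack([crop(t,390,165,80,100,5),crop(t,297,195,40,50,10)]))
cv2.imwrite("pics/c2.png",np.hstack([crop(s,290,125,100,60,4),crop(s,287,205,50,30,8)]))
E
```

```text
(no output)
```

View pics/c1.png

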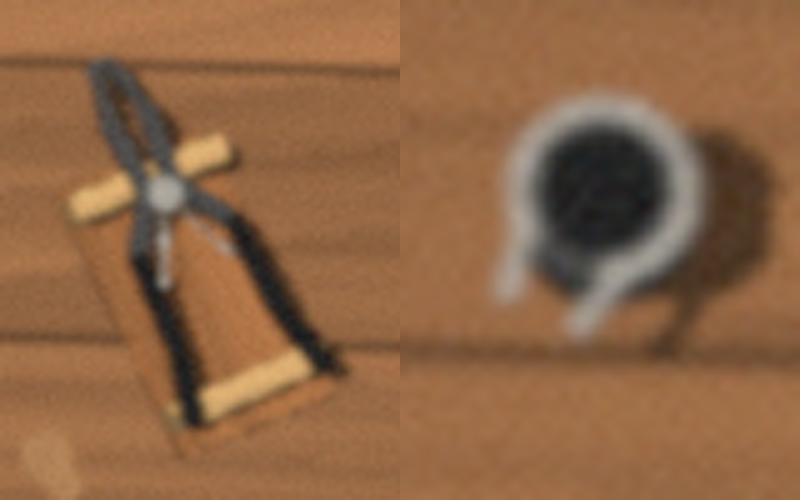

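View pics/c2.png

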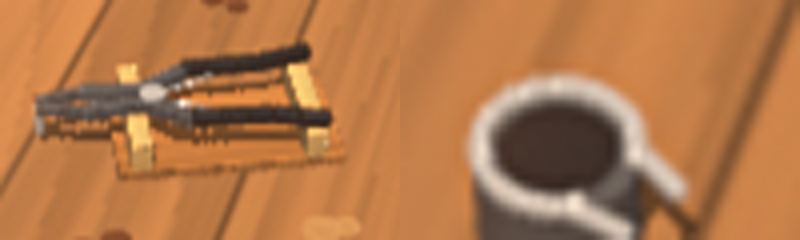

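```bash
cat > h.py <<'E'
import cv2,numpy as np
def cast(d,uv,z):
    uv=np.atleast_2d(np.asarray(uv,float)); K=d["K"];T=d["world_from_camera"]
    r=np.c_[(uv[:,0]-K[0,2])/K[0,0],(uv[:,1]-K[1,2])/K[1,1],np.ones(len(uv))]@T[:3,:3].T
    return T[:3,3]+r*((z-T[2,3])/r[:,2])[:,None]
def proj(d,P):
    P=np.atleast_2d(P);T=d["world_from_camera"];c=(P-T[:3,3])@T[:3,:3];K=d["K"]
    return np.c_[c[:,0]/c[:,2]*K[0,0]+K[0,2],c[:,1]/c[:,2]*K[1,1]+K[1,2]]
def cloud(d):
    z=d["z_map"];v,u=np.mgrid[:400,:640];K=d["K"];T=d["world_from_camera"]
    return np.dstack([(u-K[0,2])/K[0,0]*z,(v-K[1,2])/K[1,1]*z,z])@T[:3,:3].T+T[:3,3]
def circ(xy):
    A=np.c_[2*xy,np.ones(len(xy))];b=(xy**2).sum(1);s=np.linalg.lstsq(A,b,rcond=None)[0]
    return s[:2],np.sqrt(s[2]+s[:2]@s[:2])
E
python3 - <<'E'
from h import *
t=dict(np.load("top0.npz"));s=dict(np.load("side0.npz"))
np.set_printoptions(precision=4,suppress=True)
# ring : bright low-sat in top and side
for n,d,(x,y,w,h) in(("top",t,(300,198,36,36)),("side",s,(292,208,36,36))):
    hsv=cv2.cvtColor(d["frame"],cv2.COLOR_RGB2HSV)
    m=np.zeros((400,640),bool);m[y:y+h,x:x+w]=((hsv[...,1]<75)&(hsv[...,2]>105))[y:y+h,x:x+w]
    v,u=np.nonzero(m);P=cast(d,np.c_[u,v],0.043)[:,:2]
    c=P.mean(0)
    for i in range(20):
        r=np.linalg.norm(P-c,axis=1);k=r<0.026;c,R=circ(P[k])
    r=np.linalg.norm(P-c,axis=1);e=P[r>0.0265];a=np.arctan2(*(e-c).T[::-1])
    print(n,len(u),"ring c",c,R,"ear ang",np.degrees(np.sort(a)))
    for q in e: print((q-c)*1000,end=' ')
    print()
    C=cloud(d)[m];print("z med",np.median(C[:,2]), C[:,:2].mean(0))
# axle: tops by cloud
for n,d in(("top",t),("side",s)):
    C=cloud(d);ok=(d["z_map"]>0)
    k=ok&(C[...,2]>.092)&(C[...,2]<.105)&(abs(C[...,0]-.37)<.15)&(abs(C[...,1]-.22)<.1)
    P=C[k];print(n,"axle end",len(P),P.mean(0) if len(P) else 0,np.ptp(P,axis=0) if len(P) else 0)
    k=ok&(C[...,2]>.028)&(C[...,2]<.06)&(abs(C[...,0]-.37)<.12)&(abs(C[...,1]+.25)<.08)
    P=C[k];v,u=np.nonzero(k);print(n,"pl",len(P),P.min(0),P.max(0),u.min(),u.max(),v.min(),v.max())
E
```

```text
top 165 ring c [0.5911 0.0077] 0.021298486417645042 ear ang [-177.2191 -177.1097 -172.0549  128.0067  131.0193  131.6941  134.7789
  135.0209  138.0184  138.1264  138.2617  141.1065  169.0009  169.9353
  172.7948  173.5117  174.1209  174.6448  177.814   178.1242  178.3871]
[-18.4497  23.6089] [-18.3846  21.1347] [-20.9587  23.5284] [-20.8936  21.0554] [-20.8285  18.5825] [-23.4651  23.448 ] [-23.4001  20.9762] [-25.9692  23.3677] [-25.9041  20.8971] [-27.9504   3.5335] [-27.8853   1.0644] [-27.8203  -1.4046] [-27.7553  -3.8736] [-30.5147   5.9309] [-30.4496   3.463 ] [-30.3846   0.9951] [-30.3196  -1.4727] [-33.0115   5.8593] [-32.9465   3.3926] [-32.8815   0.9259] [-35.4408   3.3222] 
z med 0.04138997374864717 [0.5897 0.0075]
side 203 ring c [0.5926 0.0076] 0.021196905555079484 ear ang [-178.439  -177.2835 -172.8365   96.2431  120.4251  124.5751  128.555
  130.4378  132.3391  133.7889  134.5947  134.9679  135.9111  136.9618
  137.8193  138.4039  139.2629  139.9523  141.9388  142.3935  145.2039
  168.8095  170.4992  171.4026  173.1093  174.6129  174.6225  175.9718
  176.2901  177.753
[... 213 characters left out ...]
35.4718   2.498 ] [-32.3203   6.394 ] [-34.3117   5.7423] [-18.9978  19.2685] [-20.976   18.6208] [-22.954   17.9731] [-24.9318  17.3255] [-13.9398  23.736 ] [-15.9136  23.0896] [-17.8873  22.4432] [-19.8609  21.7969] [-21.8343  21.1507] [-23.8075  20.5045] [-25.7806  19.8584] [-20.7199  24.3133] [-22.6885  23.6685] [-24.6569  23.0237] [-26.6252  22.379 ] [-25.5023  25.5309] [-27.4658  24.8876] [-5.3146 48.5814] 
z med 0.04301002260792397 [0.5876 0.0143]
top axle end 0 0 0Traceback (most recent call last):
  File "<stdin>", line 23, in <module>
    return umr_minimum(a, axis, None, out, keepdims, initial, where)
ValueError: zero-size array to reduction operation minimum which has no identity
```

```bash
python3 - <<'E'
from h import *
t=dict(np.load("top0.npz"));s=dict(np.load("side0.npz"))
np.set_printoptions(precision=4,suppress=True)
for n,d in(("top",t),("side",s)):
    print(n,"c guess", cast(d,[[217,214]] if n=="top" else [[267,312]],.099))
    C=cloud(d);ok=(d["z_map"]>0)
    k=ok&(C[...,2]>.094)&(C[...,2]<.105)&(abs(C[...,0]-.58)<.06)&(abs(C[...,1]-.24)<.06)
    P=C[k];print(n,"axle end",len(P),P.mean(0) if len(P) else 0,np.ptp(P,axis=0) if len(P) else 0)
    k=ok&(C[...,2]>.058)&(C[...,2]<.064)&(abs(C[...,0]-.58)<.06)&(abs(C[...,1]-.24)<.06)
    P=C[k];print(n,"hub",len(P),P.mean(0),circ(P[:,:2]),np.ptp(P,axis=0))
    # tyre dark outer
    k=ok&(C[...,2]>.05)&(C[...,2]<.058)&(abs(C[...,0]-.58)<.1)&(abs(C[...,1]-.24)<.1)
    P=C[k];print(n,"tyre",len(P),(P.min(0)+P.max(0))/2,np.ptp(P,axis=0))
    k=ok&(C[...,2]>.034)&(C[...,2]<.06)&(abs(C[...,0]-.6)<.12)&(abs(C[...,1]+.25)<.08)
    P=C[k];v,u=np.nonzero(k);print(n,"pl",len(P),P.min(0),P.max(0),u.min(),u.max(),v.min(),v.max())
    o=d["frame"][:,:,::-1].copy();o[k]=(0,255,0)
    cv2.imwrite(f"pics/m_{n}.png",cv2.resize(o[165:265,390:470] if n=="top" else o[125:185,290:390],None,fx=5,fy=5,interpolation=0))
    cr=d["frame"][170:265,180:260] if n=="top" else d["frame"][275:395,210:330]
    cv2.imwrite(f"pics/ax_{n}.png",cv2.resize(cr[:,:,::-1],None,fx=5,fy=5,interpolation=2))
E
```

```text
top c guess [[0.574  0.2415 0.099 ]]
top axle end 203 [0.574  0.248  0.0979] [0.0384 0.0381 0.0086]
top hub 341 [0.5721 0.2414 0.0597] (array([0.5767, 0.2473]), np.float64(0.04039034861855385)) [0.1105 0.1102 0.0058]
top tyre 2351 [0.574  0.2492 0.054 ] [0.1562 0.1563 0.008 ]
top pl 667 [ 0.5088 -0.3297  0.0341] [ 0.6976 -0.2193  0.0476] 407 453 176 250
side c guess [[0.5731 0.2464 0.099 ]]
side axle end 458 [0.5742 0.2484 0.0986] [0.0395 0.0401 0.008 ]
side hub 908 [0.5721 0.2518 0.0596] (array([0.577 , 0.2436]), np.float64(0.04204375042560064)) [0.1147 0.1132 0.0058]
side tyre 4842 [0.5755 0.2479 0.054 ] [0.1575 0.1579 0.008 ]
side pl 608 [ 0.511 -0.33   0.034] [ 0.6989 -0.2199  0.0455] 299 372 136 156
```

View pics/m_top.png

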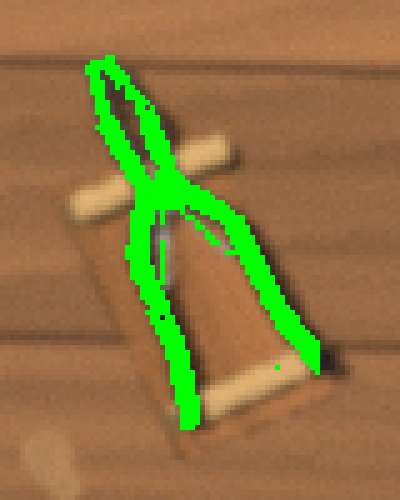

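View pics/ax_top.png

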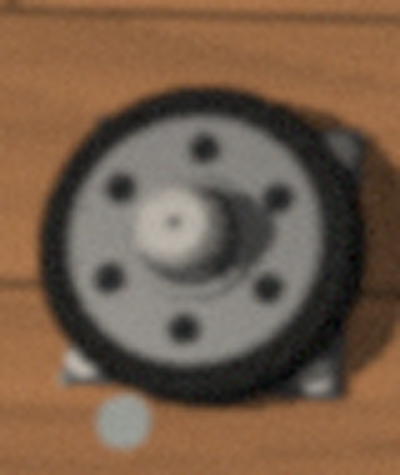

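View pics/ax_side.png

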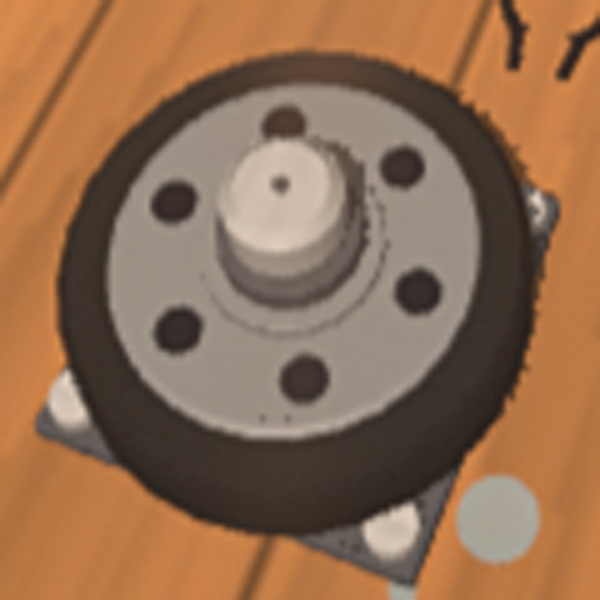

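```bash
python3 - <<'E'
from h import *
t=dict(np.load("top0.npz"));s=dict(np.load("side0.npz"))
np.set_printoptions(precision=4,suppress=True)
print(cast(t,[214.6,214.4],.099),cast(s,[266,312],.099))
for n,d in(("top",t),("side",s)):
    C=cloud(d);hsv=cv2.cvtColor(d["frame"],cv2.COLOR_RGB2HSV)
    k=(d["z_map"]>0)&(C[...,2]>.036)&(C[...,2]<.06)&(abs(C[...,0]-.6)<.12)&(abs(C[...,1]+.25)<.08)
    k=cv2.morphologyEx(k.astype(np.uint8),cv2.MORPH_CLOSE,np.ones((2,2)))>0
    P=C[k][:,:2];P=P[(P[:,0]<.71)]
    # silver pivot disc
    b=k&(hsv[...,2]>110)&(hsv[...,1]<70);lab,L,st,ce=cv2.connectedComponentsWithStats(b.astype(np.uint8));i=1+np.argmax(st[1:,4]);pv=cast(d,ce[i],.045)[0,:2]
    print(n,"pivot",ce[i],st[i],pv,cast(d,ce[i],.042)[0,:2], C[L==i].mean(0))
    a=np.radians(27)
    for it in range(8):
        X=np.array([np.cos(a),np.sin(a)]);Y=np.array([-X[1],X[0]])
        q=np.c_[(P-pv)@X,(P-pv)@Y]
        rows=[]
        for x in np.arange(-.1,.075,.005):
            m=abs(q[:,0]-x)<.004
            if m.sum()>3: rows.append((x,q[m,1].min(),q[m,1].max()))
        R=np.array(rows);mid=(R[:,1]+R[:,2])/2;p=np.polyfit(R[:,0],mid,1);a+=np.arctan(p[0])
    print(np.degrees(a),"offset",p[1],"xrange",q[:,0].min(),q[:,0].max())
    print((R[::3]*1000).round(1).tolist())
E
```

```text
[[0.5729 0.2471 0.099 ]] [[0.5747 0.2469 0.099 ]]
top pivot [422.64 203.18] [419 200   8   8  50] [ 0.6249 -0.2552] [ 0.6256 -0.2559] [ 0.6264 -0.2568  0.0383]
24.760235900483334 offset -0.004728995376833445 xrange -0.11333744832383487 0.07645098229232941
[[-100.0, -39.0, 38.2], [-85.0, -48.9, 36.1], [-70.0, -44.0, 31.1], [-55.0, -45.3, 29.8], [-40.0, -44.6, 29.6], [-25.0, -46.2, 28.1], [-10.0, -23.5, 19.9], [5.0, -13.7, 10.3], [20.0, -17.2, 10.2], [35.0, -29.2, 11.6], [50.0, -14.6, 7.8], [65.0, -11.1, 5.5]]
side pivot [327.9231 147.6923] [324 145  11   6  39] [ 0.6249 -0.2516] [ 0.626  -0.2553] [ 0.627  -0.2588  0.0392]
28.044261415641333 offset -0.010521909703898763 xrange -0.12798118857392182 0.15529244127851777
[[-100.0, -69.5, 40.5], [-85.0, -31.5, 36.9], [-70.0, -66.9, 32.0], [-55.0, -65.3, 30.3], [-40.0, -66.9, 26.8], [-25.0, -49.4, 27.2], [-10.0, -20.2, 17.9], [5.0, -14.9, 6.9], [20.0, -18.2, 5.0], [35.0, -21.6, 5.1], [50.0, -55.1, 1.6], [65.0, -18.2, -2.3]]
```

```bash
python3 - <<'E'
from h import *
t=dict(np.load("top0.npz"));s=dict(np.load("side0.npz"))
np.set_printoptions(precision=4,suppress=True)
for n,d,pz in(("top",t,.041),("side",s,.041)):
    C=cloud(d);hsv=cv2.cvtColor(d["frame"],cv2.COLOR_RGB2HSV)
    k=(d["z_map"]>0)&(C[...,2]>.035)&(C[...,2]<.05)&(abs(C[...,0]-.6)<.12)&(abs(C[...,1]+.27)<.07)&((hsv[...,1]<110)|(hsv[...,2]<60))
    _,L,st,_=cv2.connectedComponentsWithStats(k.astype(np.uint8));k=L==1+np.argmax(st[1:,4])
    v,u=np.nonzero(k);P=cast(d,np.c_[u,v],pz)[:,:2]
    pv=np.array([.6257,-.256]);a=np.radians(27);off=0
    for it in range(10):
        X=np.array([np.cos(a),np.sin(a)]);Y=np.array([-X[1],X[0]])
        q=np.c_[(P-pv)@X,(P-pv)@Y]
        rows=[]
        for x in np.r_[np.arange(-.1,-.03,.005),np.arange(0.02,.075,.005)]:
            m=abs(q[:,0]-x)<.004
            if m.sum()>3: rows.append((x,q[m,1].min(),q[m,1].max()))
        R=np.array(rows);mid=(R[:,1]+R[:,2])/2
        g=abs(mid-np.median(mid))<.008
        p=np.polyfit(R[g,0],mid[g],1);a+=np.arctan(p[0])
    print(n,np.degrees(a),"offset",p[1],"xrange",q[:,0].min(),q[:,0].max(),g.sum(),len(g))
    print((np.c_[R,mid][::2]*1000).round(1).tolist())
E
```

```text
top 24.5835165226823 offset 0.0005893060446474343 xrange -0.11089843509951273 0.07569357033545623 26 26
[[-100.0, -37.1, 39.2, 1.1], [-90.0, -33.7, 36.0, 1.2], [-80.0, -32.5, 33.9, 0.7], [-70.0, -30.2, 31.8, 0.8], [-60.0, -30.2, 30.9, 0.4], [-50.0, -30.1, 30.0, -0.1], [-40.0, -30.1, 30.1, 0.0], [-30.0, -30.0, 29.2, -0.4], [25.0, -12.5, 14.0, 0.8], [35.0, -13.5, 15.2, 0.9], [45.0, -13.5, 14.2, 0.4], [55.0, -9.9, 12.0, 1.0], [65.0, -8.7, 9.8, 0.6]]
side 24.373869408545396 offset 0.0021366311800590323 xrange -0.1076263401516857 0.07698579711020492 26 26
[[-100.0, -36.5, 41.5, 2.5], [-90.0, -33.0, 40.3, 3.7], [-80.0, -29.8, 35.2, 2.7], [-70.0, -30.8, 34.0, 1.6], [-60.0, -31.4, 32.5, 0.6], [-50.0, -28.8, 31.7, 1.4], [-40.0, -29.8, 34.5, 2.4], [-30.0, -30.7, 33.4, 1.3], [25.0, -11.2, 14.8, 1.8], [35.0, -12.4, 17.7, 2.7], [45.0, -13.3, 16.5, 1.6], [55.0, -9.9, 15.3, 2.7], [65.0, -6.9, 10.3, 1.7]]
```

Measured so far:

| Item | Position | Direction |
|---|---|---|
| Axle | (0.574, 0.248) | – |
| Ring centre | (0.5915, 0.0077) | gap at about 155° |
| Pliers pivot | (0.6255, -0.2555) | yaw 24.5° |
| Grip point | (0.578, -0.277) | – |

I'll travel above the grip point first, then turn.

Call:
carry_out(
  moves=[
    [[0,0,0,-0.722,0.665,0,1],[0,0,0,-0.722,0.665,0,1],[0,0,0,-0.722,0.665,0,1],[0,0,0,-0.722,0.665,0,1],[0,0,0,-0.722,0.665,0,1],[0,0,0,-0.722,0.665,0,1],[0,0,0,-0.722,0.665,0,1],[0,0,0,-0.722,0.665,0,1]],
  ],
)

```text
time: 0.77
tool_pos: [0.3319, 0.2987, 0.2308]
tool_rot: [0.0, 0.816, 0.578, -0.0]
contact_force: [1.2, 0.3, -0.2]
gripper_width: 1.001
```

Call:
carry_out(
  moves=[
    [[0,0,0,-0.722,0.665,0,1],[0,0,0,-0.722,0.665,0,1],[0,0,0,-0.722,0.665,0,1],[0,0,0,-0.722,0.665,0,1],[0,0,0,-0.722,0.665,0,1],[0,0,0,-0.722,0.665,0,1],[0,0,0,-0.722,0.665,0,1],[0,0,0,-0.722,0.665,0,1]],
  ],
)

```text
time: 1.43
tool_pos: [0.4556, 0.0097, 0.231]
tool_rot: [-0.0, 0.817, 0.577, 0.0]
contact_force: [0.1, 0.2, 0.5]
gripper_width: 1.0
```

Call:
carry_out(
  moves=[
    [[0,0,0,-0.722,0.665,0,1],[0,0,0,-0.722,0.665,0,1],[0,0,0,-0.722,0.665,0,1],[0,0,0,-0.722,0.665,0,1],[0,0,0,-0.722,0.665,0,1],[0,0,0,-0.722,0.665,0,1],[0,0,0,-0.722,0.665,0,1],[0,0,0,-0.722,0.665,0,1]],
  ],
)

```text
time: 2.1
tool_pos: [0.5793, -0.2788, 0.2305]
tool_rot: [-0.001, 0.817, 0.577, -0.0]
contact_force: [0.4, 0.6, -0.5]
gripper_width: 0.999
```

Call:
carry_out(
  moves=[
    [[0,0,-0.98,0,0,0,1],[0,0,-0.98,0,0,0,1],[0,0,-0.98,0,0,0,1],[0,0,-0.98,0,0,0,1],[0,0,-0.98,0,0,0,1],[0,0,-0.98,0,0,0,1],[0,0,-0.98,0,0,0,1],[0,0,-0.98,0,0,0,1]],
  ],
)

```text
time: 2.77
tool_pos: [0.5789, -0.2768, 0.2305]
tool_rot: [-0.001, 0.574, 0.819, -0.0]
contact_force: [-0.9, -0.2, -0.5]
gripper_width: 0.997
```

```bash
cat > g.py <<'E'
from h import *
from scipy.spatial.transform import Rotation as Ro
from plant import state, grab_frame, ticket, manip
np.set_printoptions(precision=4,suppress=True)
def R():
    s=state();return s,Ro.from_quat(np.roll(s["tool_rot"],-1)).as_matrix()
def goto(p,yaw):  # yaw = desired dir of tool x (deg); prints total move shares (shift, turn) in current tool axes
    s,M=R();d=M.T@(np.array(p)-s["tool_pos"])
    y=np.radians(yaw);X=np.array([np.cos(y),np.sin(y),0]);T=np.c_[X,np.cross([0,0,-1],X),[0,0,-1]]
    rv=np.degrees(Ro.from_matrix(M.T@T).as_rotvec())
    print("t",round(s["time"],2),"pos",s["tool_pos"],"xdir",np.degrees(np.arctan2(M[1,0],M[0,0])),"F",s["contact_force"],"w",s["gripper_width"])
    print(" shift now-axes/.04",d/.04," shift target-axes",T.T@(np.array(p)-s["tool_pos"])/.04," turn/5",rv/5)
E
python3 -c "
from g import *
goto([.578,-.277,.10],114.5)"
```

```text
t 2.77 pos [ 0.5789 -0.2768  0.2305] xdir 109.97284154348328 F [-0.9394 -0.2379 -0.4812] w 0.9970434847862331
 shift now-axes/.04 [ 0.0002 -0.0196  3.2633]  shift target-axes [ 0.0053 -0.0217  3.2633]  turn/5 [-0.0083 -0.0121 -0.9054]
```

Call:
carry_out(
  moves=[
    [[0,0,-0.905,0,-0.02,0.89,1],[0,0,0,0,0,0.9,1],[0,0,0,0,0,0.9,1],[0,0,0,0,0,0.9,1],[0,0,0,0,0,0.89,1],[0,0,0,0,0,0.89,1],[0,0,0,0,0,0,1]],
  ],
)

```text
time: 3.35
tool_pos: [0.5722, -0.2735, 0.0069]
tool_rot: [-0.008, 0.543, 0.84, -0.0]
contact_force: [-2.2, 1.4, -1.5]
gripper_width: 0.998
```

```bash
python3 - <<'E'
from g import *
goto([.578,-.277,.0157],114.5)
f=grab_frame("side");g=grab_frame("top")
a=cv2.resize(f["frame"][95:215,260:420,::-1],None,fx=4.5,fy=4.5,interpolation=2)
cv2.imwrite("pics/g1.png",a)
E
```

```text
t 3.35 pos [ 0.5722 -0.2735  0.0069] xdir 114.243905360603 F [-2.1694  1.3749 -1.4572] w 0.9976790956614369
 shift now-axes/.04 [-0.1372  0.0945 -0.2228]  shift target-axes [-0.1407  0.0959 -0.22  ]  turn/5 [-0.1053 -0.1594 -0.0505]
```

View pics/g1.png

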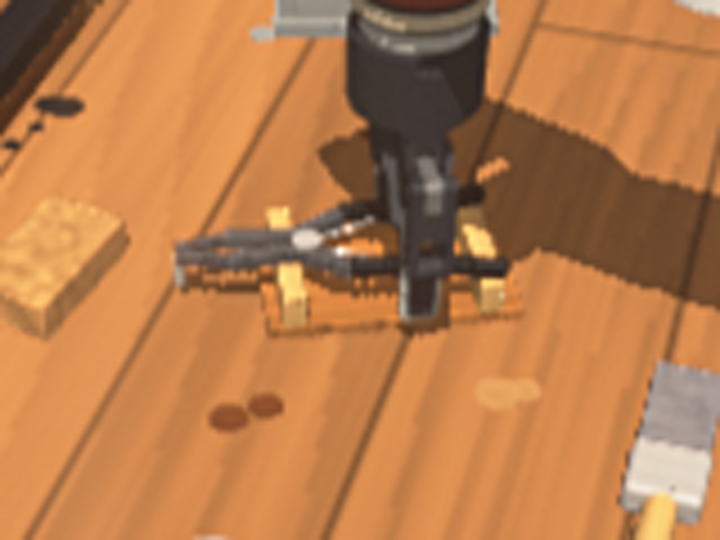

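The fingers straddle both handles (near finger at crop (420,300)). The reading was taken mid-motion, so I'll let it settle.

Call:
carry_out(
  moves=[
    [[0,0,0,0,0,0,1],[0,0,0,0,0,0,1],[0,0,0,0,0,0,1]],
  ],
)

```text
time: 3.7
tool_pos: [0.5804, -0.2785, 0.02]
tool_rot: [0.003, 0.543, 0.84, 0.0]
contact_force: [0.7, 0.4, 1.2]
gripper_width: 1.005
```

```bash
python3 - <<'E'
from g import *
goto([.578,-.277,.0157],114.5)
E
```

```text
t 3.7 pos [ 0.5804 -0.2785  0.02  ] xdir 114.26017235782318 F [0.7119 0.3516 1.2121] w 1.0049338998871882
 shift now-axes/.04 [ 0.0603 -0.0405  0.1062]  shift target-axes [ 0.06   -0.0399  0.1066]  turn/5 [ 0.0346  0.0529 -0.0479]
```

Call:
carry_out(
  moves=[
    [[0,0,-0.05,0,0,0,0.7],[0,0,0,0,0,0,0.6],[0,0,0,0,0,0,0.6],[0,0,0,0,0,0,0.6],[0,0,0,0,0,0,0.6]],
  ],
)

```text
time: 4.12
tool_pos: [0.5784, -0.2773, 0.0166]
tool_rot: [0.0, 0.541, 0.841, 0.0]
contact_force: [-0.8, -0.2, 0.2]
gripper_width: 0.802
```

```bash
python3 - <<'E'
from g import *
goto([.578,-.277,.0157],114.5)
E
```

```text
t 4.12 pos [ 0.5784 -0.2773  0.0166] xdir 114.50254722438407 F [-0.7862 -0.1605  0.1739] w 0.8019214104189784
 shift now-axes/.04 [ 0.0104 -0.006   0.0214]  shift target-axes [ 0.0104 -0.006   0.0214]  turn/5 [0.0003 0.0001 0.0005]
```

Call:
carry_out(
  moves=[
    [[0,0,0,0,0,0,0.5],[0,0,0,0,0,0,0.46],[0,0,0,0,0,0,0.44],[0,0,0,0,0,0,0.44],[0,0,0,0,0,0,0.44],[0,0,0,0,0,0,0.44]],
  ],
)

```text
time: 4.62
tool_pos: [0.5788, -0.2777, 0.0173]
tool_rot: [0.001, 0.541, 0.841, -0.0]
contact_force: [-1.5, -1.5, 5.3]
gripper_width: 0.726
```

```bash
python3 - <<'E'
from g import *
goto([.578,-.277,.0157],114.5)
f=grab_frame("side");g=grab_frame("top")
a=cv2.resize(f["frame"][115:195,280:400,::-1],None,fx=6,fy=6,interpolation=2)
cv2.imwrite("pics/g2.png",a)
E
```

```text
t 4.62 pos [ 0.5788 -0.2777  0.0173] xdir 114.50150927720834 F [-1.4814 -1.5436  5.3151] w 0.7259173280972616
 shift now-axes/.04 [ 0.0249 -0.0103  0.0393]  shift target-axes [ 0.0249 -0.0103  0.0393]  turn/5 [0.0037 0.0119 0.0003]
```

View pics/g2.png

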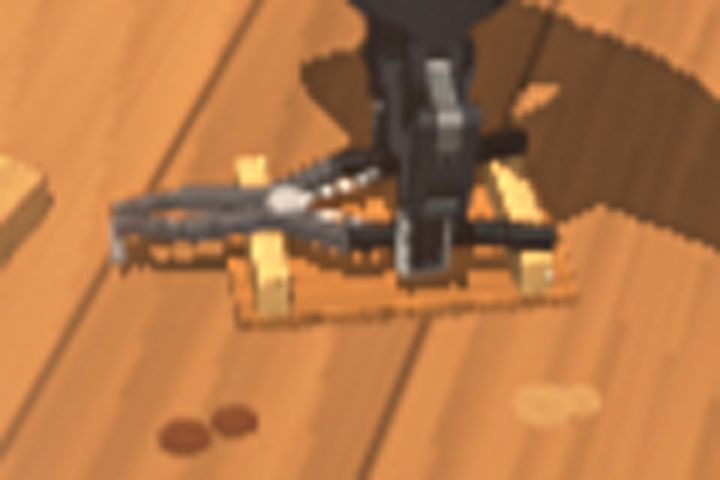

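Call:
carry_out(
  moves=[
    [[0,0,0,0,0,-0.1,0.43],[0,0,0,0,0,-0.2,0.43],[0,0,0,0,0,-0.3,0.43],[0,0,0,0,0,-0.3,0.43],[0,0,0,0,0,-0.2,0.43],[0,0,0,0,0,-0.1,0.43],[0,0,0,0,0,0,0.43],[0,0,0,0,0,0,0.43]],
  ],
)

```text
time: 5.38
tool_pos: [0.5786, -0.2773, 0.065]
tool_rot: [0.0, 0.541, 0.841, 0.0]
contact_force: [-0.9, -0.2, -2.1]
gripper_width: 0.723
```

```bash
python3 - <<'E'
from g import *
goto([.578,-.277,.0157],114.5)
f=grab_frame("side");g=grab_frame("top")
a=cv2.resize(f["frame"][100:195,260:400,::-1],None,fx=4,fy=4,interpolation=2)
b=cv2.resize(g["frame"][150:270,390:470,::-1],None,fx=3,fy=3,interpolation=2)
a=cv2.copyMakeBorder(a,0,max(0,b.shape[0]-a.shape[0]),0,0,0);b=cv2.copyMakeBorder(b,0,a.shape[0]-b.shape[0],0,0,0)
cv2.imwrite("pics/g3.png",np.hstack([a,b]))
E
```

```text
t 5.38 pos [ 0.5786 -0.2773  0.065 ] xdir 114.50847944681618 F [-0.8511 -0.1826 -2.1251] w 0.7234973722502693
 shift now-axes/.04 [ 0.0139 -0.0103  1.2314]  shift target-axes [ 0.0132 -0.0099  1.2315]  turn/5 [0.0045 0.0063 0.0017]
```

View pics/g3.png

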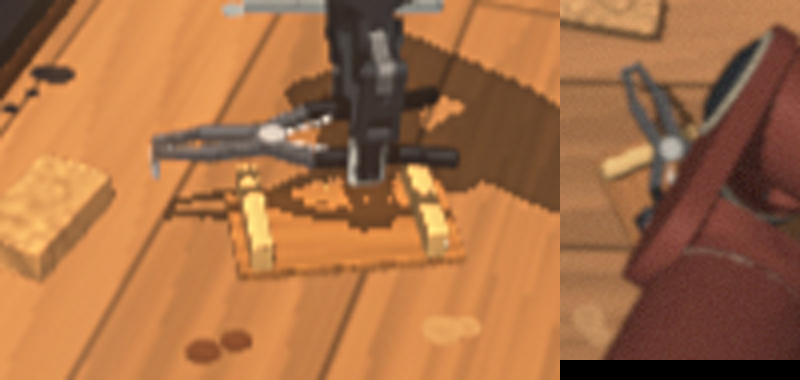

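The pliers are lifted off the rest (at z about 65 mm) and hang level. Next I turn them 49.5° and carry them to the ring.

Call:
carry_out(
  moves=[
    [[0,0,0.2,0,0,-0.1,0.43],[0,0,0.5,0,0,-0.2,0.43],[0,0,0.7,0,0,-0.2,0.43],[0,0,0.75,0,0,-0.2,0.43],[0,0,0.75,0,0,-0.2,0.43],[0,0,0.75,0,0,-0.2,0.43],[0,0,0.75,0,0,-0.2,0.43],[0,0,0.75,0,0,-0.1,0.43]],
  ],
)

```text
time: 6.15
tool_pos: [0.5787, -0.2774, 0.1214]
tool_rot: [0.0, 0.716, 0.698, 0.0]
contact_force: [0.7, 0.5, -1.0]
gripper_width: 0.716
```

Call:
carry_out(
  moves=[
    [[0,0,0.75,0,0,0,0.43],[0,0,0.75,0,0,0,0.43],[0,0,0.75,0,0,0,0.43],[0,0,0.75,0,0,0,0.43],[0,0,0.75,0,0,0,0.43],[0,0,0.7,0,0,0,0.43],[0,0,0.3,0,0,0,0.43],[0,0,0,0,0,0,0.43]],
  ],
)

```text
time: 6.82
tool_pos: [0.5781, -0.2771, 0.1201]
tool_rot: [-0.0, 0.844, 0.537, -0.0]
contact_force: [-0.7, 0.6, -2.0]
gripper_width: 0.719
```

Call:
carry_out(
  moves=[
    [[0,0,0,0.15,-0.15,0,0.43],[0,0,0,0.3,-0.3,0,0.43],[0,0,0,0.47,-0.475,0,0.43],[0,0,0,0.47,-0.475,0,0.43],[0,0,0,0.47,-0.475,0,0.43],[0,0,0,0.47,-0.475,0,0.43],[0,0,0,0.47,-0.475,0,0.43],[0,0,0,0.47,-0.475,0,0.43]],
  ],
)

```text
time: 7.48
tool_pos: [0.513, -0.1013, 0.1203]
tool_rot: [-0.0, 0.843, 0.537, -0.0]
contact_force: [-0.5, -0.0, -1.5]
gripper_width: 0.718
```

Call:
carry_out(
  moves=[
    [[0,0,0,0.47,-0.475,0,0.43],[0,0,0,0.47,-0.475,0,0.43],[0,0,0,0.47,-0.475,0,0.43],[0,0,0,0.47,-0.475,0,0.43],[0,0,0,0.47,-0.475,0,0.43],[0,0,0,0.45,-0.45,0,0.43],[0,0,0,0.3,-0.3,0,0.43],[0,0,0,0.15,-0.15,0,0.43]],
  ],
)

```text
time: 8.15
tool_pos: [0.4488, 0.0722, 0.1202]
tool_rot: [-0.0, 0.843, 0.538, -0.0]
contact_force: [0.6, 0.1, -0.9]
gripper_width: 0.718
```

Call:
carry_out(
  moves=[
    [[0,0,0,0,0,0.1,0.43],[0,0,0,0,0,0.2,0.43],[0,0,0,0,0,0.3,0.43],[0,0,0,0,0,0.2,0.43],[0,0,0,0,0,0.1,0.43],[0,0,0,0,0,0,0.43],[0,0,0,0,0,0,0.43],[0,0,0,0,0,0,0.43]],
  ],
)

```text
time: 8.82
tool_pos: [0.4506, 0.0699, 0.0847]
tool_rot: [0.0, 0.843, 0.537, 0.0]
contact_force: [-0.4, -0.0, -2.2]
gripper_width: 0.723
```

```bash
python3 - <<'E'
from g import *
goto([.4495,.0739,.042],65)
f=grab_frame("side");g=grab_frame("top");np.savez("side1.npz",**f);np.savez("top1.npz",**g)
a=cv2.resize(f["frame"][160:280,250:370,::-1],None,fx=4,fy=4,interpolation=2)
b=cv2.resize(g["frame"][190:290,260:340,::-1],None,fx=4,fy=4,interpolation=2)
h=max(a.shape[0],b.shape[0])
p=lambda a:cv2.copyMakeBorder(a,0,h-a.shape[0],0,0,0)
cv2.imwrite("pics/g4.png",np.hstack([p(a),p(b)]))
E
```

```text
t 8.82 pos [0.4506 0.0699 0.0847] xdir 64.97711589613766 F [-0.4318 -0.0115 -2.1785] w 0.723130360955345
 shift now-axes/.04 [ 0.0776 -0.0677  1.0677]  shift target-axes [ 0.0777 -0.0673  1.0677]  turn/5 [ 0.0038 -0.0016 -0.0046]
```

View pics/g4.png

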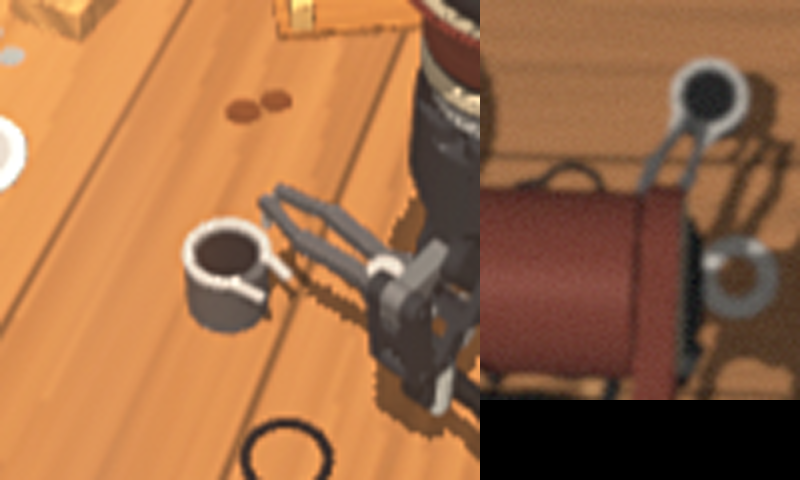

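```bash
cat > ov.py <<'E'
from g import *
def over(fs,gs,name,pts,bs=(255,175,90,75),bt=(290,195,60,75),k=6):
    out=[]
    for d,(x,y,w,h) in((fs,bs),(gs,bt)):
        o=cv2.resize(d["frame"][y:y+h,x:x+w,::-1],None,fx=k,fy=k,interpolation=2)
        for P,c in pts:
            for u,v in proj(d,P): cv2.circle(o,(int((u+.5-x)*k),int((v+.5-y)*k)),2,c,-1)
        out.append(o)
    H=max(o.shape[0] for o in out)
    cv2.imwrite(f"pics/{name}.png",np.hstack([cv2.copyMakeBorder(o,0,H-o.shape[0],0,0,0) for o in out])[:600,:800])
def bits(tcp,yawp,zb,w=.0055,L=.1267,ring=(.5915,.0077),ra=155,zr=.043):
    a=np.radians(yawp);X=np.array([np.cos(a),np.sin(a),0]);Y=np.array([-X[1],X[0],0]);t=np.array([tcp[0],tcp[1],zb])+L*X
    b=np.radians(ra);U=np.array([np.cos(b),np.sin(b),0]);V=np.array([-U[1],U[0],0]);c=np.array([*ring,zr])
    th=np.radians(np.arange(40,325,15))
    rg=[c+.021*(np.cos(q)*U+np.sin(q)*V) for q in th]
    ear=[c+r*U+s*h*V for s in(1,-1) for r,h in((.022,.0095),(.03,.008),(.035,.007))]
    return [(np.array([t-w*Y,t+w*Y]),(0,0,255)),(np.array([t-w*Y+[0,0,.018],t+w*Y+[0,0,.018]]),(255,0,255)),(np.array(rg),(0,255,0)),(np.array(ear),(255,255,0)),(np.array([t-.075*X+[0,0,.03]]),(0,0,255))]
E
python3 - <<'E'
from ov import *
f=dict(np.load("side1.npz"));g=dict(np.load("top1.npz"))
over(f,g,"o1",bits([.4506,.0699],-25,.0797))
E
```

```text
(no output)
```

View pics/o1.png

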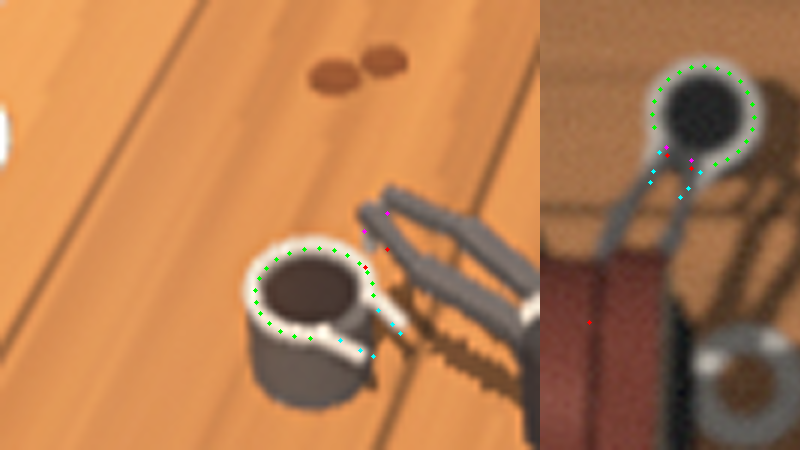

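```bash
python3 - <<'E'
from ov import *
f=dict(np.load("side1.npz"));g=dict(np.load("top1.npz"))
a=cv2.resize(f["frame"][198:228,300:345,::-1],None,fx=16,fy=16,interpolation=1)
cv2.imwrite("pics/z1.png",a)
C=cloud(f)
for v in range(203,224): print(v,[ "%3d"%(C[v,u,2]*1000) for u in range(312,324)])
E
```

```text
203 ['  1', '  2', '  3', '  1', '  1', '  2', '  2', '  1', '  1', '  2', '  0', '  3']
204 ['  0', '  2', '  0', '  0', '  0', '  0', '  0', '  1', '  1', '  0', '  2', '  1']
205 ['  0', '  2', '  2', '  1', '  0', '  0', '  1', '104', '105', '  0', '  2', '  1']
206 ['  2', '  1', '  0', '  0', '  2', '  2', '105', '107', '108', '105', '106', '  1']
207 ['  0', '  0', '  1', '  1', '  2', '  1', '103', '105', '105', '104', '106', '106']
208 ['  0', '  1', '  0', '  1', '106', ' 98', ' 99', '104', '104', '105', '104', '106']
209 ['  0', '  2', '  1', '106', '105', '104', ' 97', '100', '102', '103', '103', '106']
210 ['  1', '  0', '  0', '105', '105', '106', '107', ' 97', '  3', '100', '101', '102']
211 ['  0', '  0', '  1', '102', '104', '105', '105', '106', '  0', '  3', '  1', ' 98']
212 ['  1', '  0', '  2', ' 91', '101', '106', '103', '106', '107', '  0', '  0', '  2']
213 ['  1', '  1', '  0', ' 90', '100', '102', '106', '105', '105', '106', '  1', '  1']
214 ['  2', '  2', '  1', ' 87', ' 88', ' 99', '103', '105', '107', '105', '105', '  2']
215 [' 44', '  0', '  0', ' 83', ' 86', ' 86', ' 98', '104', '105', '106', '106', '105']
216 [' 43', ' 43', '  1', '  0', ' 84', ' 83', '  1', ' 99', '104', '106', '104', '105']
217 [' 41', ' 44', ' 42', '  0', ' 83', '  0', '  0', '  0', '100', '104', '106', '105']
218 [' 40', ' 43', ' 44', ' 44', '  0', '  0', '  3', '  1', ' -1', '100', '102', '105']
219 [' 41', ' 40', ' 44', ' 45', ' 43', '  0', '  0', '  1', '  1', '  1', '100', '106']
220 [' 40', ' 41', ' 43', ' 43', ' 43', '  1', '  1', '  0', '  0', '  3', '  2', '103']
221 [' 41', ' 41', ' 40', ' 42', ' 44', ' 45', '  2', '  2', '  0', '  1', '  0', ' 99']
222 [' 39', ' 40', ' 41', ' 43', ' 44', ' 44', '  2', '  1', '  0', '  3', '  1', '  1']
223 [' 40', ' 40', ' 40', ' 46', ' 44', ' 45', '  0', '  0', '  1', '  2', '642', '  1']
```

View pics/z1.png

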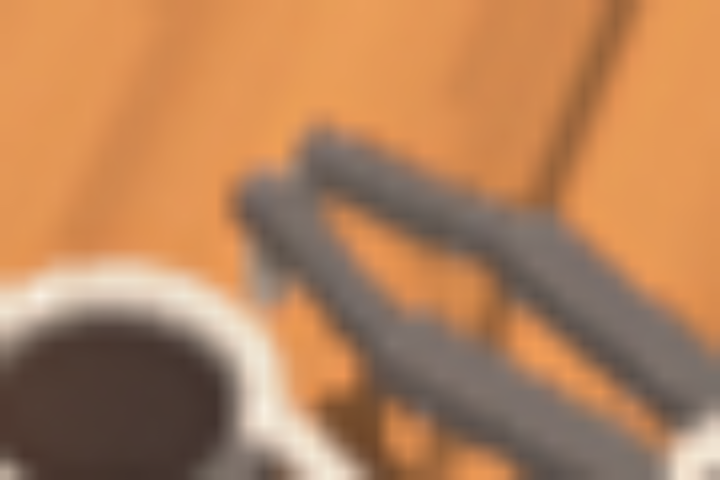

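```bash
python3 - <<'E'
from ov import *
f=dict(np.load("side1.npz"));g=dict(np.load("top1.npz"))
tcp=np.array([.4506,.0699]);a=np.radians(-25);X=np.array([np.cos(a),np.sin(a)]);Y=np.array([-X[1],X[0]])
for n,d in(("side",f),("top",g)):
    C=cloud(d);k=(C[...,2]>.094)&(C[...,2]<.115)
    q=np.dstack([(C[...,:2]-tcp)@X,(C[...,:2]-tcp)@Y]);k&=(q[...,0]>.06)&(q[...,0]<.14)&(abs(q[...,1])<.03)
    v,u=np.nonzero(k);P=cast(d,np.c_[u,v],.1055)[:,:2]-tcp;q=np.c_[P@X,P@Y]
    print(n,k.sum(),"xmax",q[:,0].max())
    for x in np.arange(.065,.130,.005):
        m=abs(q[:,0]-x)<.004
        if m.sum()>2:print((np.array([x,q[m,1].min(),q[m,1].max(),(q[m,1].min()+q[m,1].max())/2,np.median(C[k][m,2])])*1000).round(1).tolist())
C=cloud(f)
for v,u in((212,315),(213,315),(214,315),(214,316),(215,316),(216,316),(217,316)):
    P=C[v,u];print(P,(P[:2]-tcp)@X,(P[:2]-tcp)@Y)
E
```

```text
side 350 xmax 0.13144158384467144
[65.0, -15.4, 13.2, -1.1, 106.9]
[70.0, -16.0, 13.9, -1.1, 106.6]
[75.0, -16.0, 14.7, -0.7, 106.4]
[80.0, -16.6, 14.9, -0.9, 106.5]
[85.0, -17.9, 15.6, -1.2, 106.1]
[90.0, -18.6, 15.8, -1.4, 106.4]
[95.0, -18.6, 15.8, -1.4, 106.5]
[100.0, -18.6, 15.3, -1.6, 105.9]
[105.0, -16.5, 12.8, -1.8, 105.1]
[110.0, -15.2, 11.7, -1.7, 105.2]
[115.0, -14.5, 11.1, -1.7, 105.6]
[120.0, -13.1, 10.0, -1.5, 105.6]
[125.0, -12.4, 9.4, -1.5, 104.9]
top 130 xmax 0.1284268742561758
[75.0, 6.6, 11.8, 9.2, 104.5]
[80.0, 5.6, 12.9, 9.3, 106.0]
[85.0, -16.1, 12.9, -1.6, 106.7]
[90.0, -16.1, 13.0, -1.6, 105.5]
[95.0, -17.1, 14.1, -1.5, 105.2]
[100.0, -16.1, 13.1, -1.5, 104.5]
[105.0, -14.0, 12.0, -1.0, 103.9]
[110.0, -13.9, 10.0, -2.0, 104.6]
[115.0, -11.8, 8.0, -1.9, 104.5]
[120.0, -10.8, 8.0, -1.4, 104.5]
[125.0, -10.7, 7.0, -1.9, 104.2]
[0.5712 0.013  0.0911] 0.13339538869322828 -0.0005878849369685034
[0.5704 0.0154 0.0909] 0.13164728322254743 0.0012550479540246258
[0.5706 0.015  0.0874] 0.1319774331242724 0.0009528606991909522
[0.5683 0.0155 0.0888] 0.1296715209791502 0.00044540222188493085
[0.5682 0.016  0.0863] 0.12933242200673828 0.0008286542872744876
[0.5679 0.0168 0.0842] 0.12878319179275624 0.0014306121832668869
[0.5672 0.0191 0.0839] 0.12713038903280274 0.0031805531421218486
```

Call:
carry_out(
  moves=[
    [[0,0,0,0.06,-0.05,0,0.43],[0,0,0,0.065,-0.045,0.1,0.43],[0,0,0,0,0,0.2,0.43],[0,0,0,0,0,0.24,0.43],[0,0,0,0,0,0.15,0.43],[0,0,0,0,0,0.05,0.43],[0,0,0,0,0,0,0.43],[0,0,0,0,0,0,0.43]],
  ],
)

```text
time: 9.58
tool_pos: [0.4487, 0.0763, 0.0546]
tool_rot: [-0.0, 0.843, 0.537, -0.0]
contact_force: [0.4, 0.1, -1.7]
gripper_width: 0.719
```

Call:
carry_out(
  moves=[
    [[0,0,0,0,0,0,0.43],[0,0,0,0,0,0,0.43]],
  ],
)

```text
time: 9.75
tool_pos: [0.4494, 0.0763, 0.0554]
tool_rot: [0.0, 0.843, 0.537, 0.0]
contact_force: [0.3, -0.5, -1.9]
gripper_width: 0.716
```

```bash
python3 - <<'E'
from ov import *
goto([.4493,.0760,.042],65)
f=grab_frame("side");g=grab_frame("top");np.savez("side2.npz",**f);np.savez("top2.npz",**g)
over(f,g,"o2",[],bs=(280,200,50,40),bt=(295,200,40,40),k=8)
E
```

```text
t 9.75 pos [0.4494 0.0763 0.0554] xdir 65.00352020417058 F [ 0.2517 -0.535  -1.8646] w 0.716045787651576
 shift now-axes/.04 [-0.0082  0.001   0.3353]  shift target-axes [-0.0081  0.0013  0.3353]  turn/5 [ 0.0107 -0.0049  0.0007]
```

View pics/o2.png

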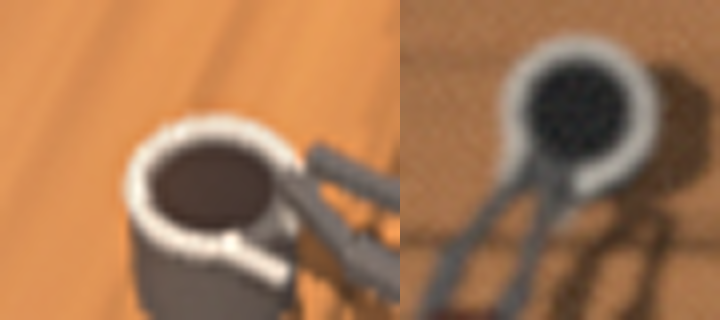

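```bash
python3 - <<'E'
from ov import *
f=dict(np.load("side2.npz"));g=dict(np.load("top2.npz"))
tcp=np.array([.4494,.0763]);a=np.radians(-25);X=np.array([np.cos(a),np.sin(a)]);Y=np.array([-X[1],X[0]])
ring=np.array([.5918,.0077]);gap=ring-.03*X
print("gap in tool:",(gap-tcp)@X,(gap-tcp)@Y)
for n,d in(("side",f),("top",g)):
    C=cloud(d);k=(C[...,2]>.066)&(C[...,2]<.085)
    q=np.dstack([(C[...,:2]-tcp)@X,(C[...,:2]-tcp)@Y]);k&=(q[...,0]>.06)&(q[...,0]<.14)&(abs(q[...,1])<.03)
    v,u=np.nonzero(k);P=cast(d,np.c_[u,v],.0765)[:,:2]-tcp;q=np.c_[P@X,P@Y]
    print(n,k.sum(),"xmax",q[:,0].max())
    for x in np.arange(.085,.130,.005):
        m=abs(q[:,0]-x)<.004
        if m.sum()>2:print((np.array([x,q[m,1].min(),q[m,1].max(),(q[m,1].min()+q[m,1].max())/2,np.median(C[k][m,2])])*1000).round(1).tolist())
    # ears: bright in cast plane .043
    hsv=cv2.cvtColor(d["frame"],cv2.COLOR_RGB2HSV)
    b=(hsv[...,1]<75)&(hsv[...,2]>125);v,u=np.nonzero(b);P=cast(d,np.c_[u,v],.043)[:,:2]
    r=np.linalg.norm(P-ring,axis=1);k=(r<.026);c=ring
    for i in range(10): k=np.linalg.norm(P-c,axis=1)<.026;c,Rr=circ(P[k])
    print("ring",c,Rr)
    k=(r>.027)&(r<.037);print("ears",[( round(float((p-tcp)@X*1000),1),round(float((p-tcp)@Y*1000),1)) for p in P[k]])
E
```

```text
gap in tool: 0.12804984162943092 -0.0019918737188385975
side 334 xmax 0.1310057216734561
[85.0, -18.0, 14.9, -1.6, 76.8]
[90.0, -18.0, 15.2, -1.4, 77.4]
[95.0, -17.9, 16.0, -0.9, 77.4]
[100.0, -18.5, 14.2, -2.1, 76.7]
[105.0, -15.7, 13.2, -1.3, 75.9]
[110.0, -15.0, 12.7, -1.1, 76.0]
[115.0, -14.2, 10.3, -2.0, 76.0]
[120.0, -13.4, 9.2, -2.1, 76.0]
[125.0, -12.6, 8.1, -2.2, 76.1]
ring [0.5925 0.0076] 0.021310463479478344
ears [(144.3, -31.4), (139.2, -32.3), (130.9, -17.0), (127.5, -16.5), (132.0, 6.3), (130.4, 4.9), (128.9, 3.4), (136.2, 13.9), (134.7, 12.5), (133.1, 11.1), (131.6, 9.6), (130.1, 8.2), (128.6, 6.8), (127.1, 5.4), (129.8, 11.6), (128.3, 10.1), (126.8, 8.7), (125.3, 7.3), (124.9, 10.6), (123.4, 9.2)]
top 131 xmax 0.12912704991351634
[85.0, -16.0, 12.8, -1.6, 76.5]
[90.0, -17.0, 12.9, -2.1, 76.6]
[95.0, -17.0, 14.0, -1.5, 76.2]
[100.0, -14.9, 11.9, -1.5, 75.2]
[105.0, -14.9, 10.9, -2.0, 75.1]
[110.0, -12.7, 9.8, -1.4, 74.8]
[115.0, -12.7, 8.8, -1.9, 75.2]
[120.0, -11.5, 6.7, -2.4, 75.7]
[125.0, -10.5, 6.7, -1.9, 76.0]
ring [0.592  0.0078] 0.021210691895543823
ears [(130.8, 11.3), (131.9, 9.1), (128.5, 10.2), (129.6, 8.0), (129.5, -14.2), (126.2, -13.1)]
```

Tips and gap agree to within about 1 mm laterally. I'll lower the tips between the ears.

Call:
carry_out(
  moves=[
    [[0,0,0,0,0,0.05,0.43],[0,0,0,0,0,0.1,0.43],[0,0,0,0,0,0.1,0.43],[0,0,0,0,0,0.06,0.43],[0,0,0,0,0,0.03,0.43],[0,0,0,0,0,0,0.43],[0,0,0,0,0,0,0.43],[0,0,0,0,0,0,0.43]],
  ],
)

```text
time: 10.52
tool_pos: [0.449, 0.0764, 0.0414]
tool_rot: [0.0, 0.843, 0.537, 0.0]
contact_force: [0.4, -0.2, -1.9]
gripper_width: 0.717
```

```bash
python3 - <<'E'
from ov import *
goto([.4493,.0760,.042],65)
f=grab_frame("side");g=grab_frame("top");np.savez("side3.npz",**f);np.savez("top3.npz",**g)
over(f,g,"o3",[],bs=(280,200,50,40),bt=(295,200,40,40),k=8)
E
```

```text
t 10.52 pos [0.449  0.0764 0.0414] xdir 65.01030463578371 F [ 0.3972 -0.2499 -1.8528] w 0.7170275895774568
 shift now-axes/.04 [-0.0052  0.0095 -0.0151]  shift target-axes [-0.0052  0.0095 -0.0151]  turn/5 [ 0.002  -0.0005  0.0021]
```

View pics/o3.png

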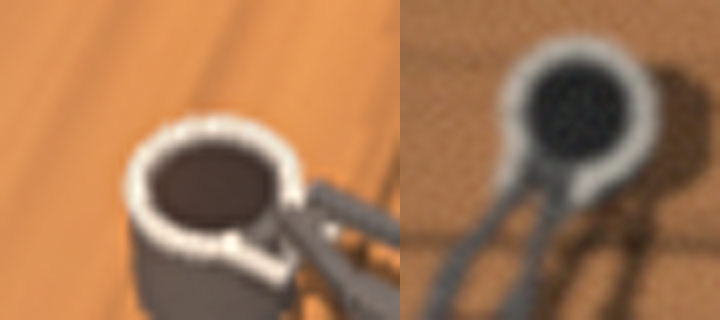

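No contact, and the ring has not moved. Next I squeeze in stages, raising the TCP a little to make up for the pads swinging forward.

Call:
carry_out(
  moves=[
    [[0,0,0,0,0,-0.01,0.38],[0,0,0,0,0,-0.01,0.34],[0,0,0,0,0,-0.01,0.3],[0,0,0,0,0,-0.01,0.26],[0,0,0,0,0,-0.015,0.2],[0,0,0,0,0,0,0.2],[0,0,0,0,0,0,0.2],[0,0,0,0,0,0,0.2]],
  ],
)

```text
time: 11.28
tool_pos: [0.4489, 0.0763, 0.0435]
tool_rot: [0.0, 0.843, 0.537, -0.0]
contact_force: [0.6, 0.7, -2.9]
gripper_width: 0.608
```

```bash
cat > jz.py <<'E'
from ov import *
def jaw(d,tcp,yaw,n=""):
    a=np.radians(yaw);X=np.array([np.cos(a),np.sin(a)]);Y=np.array([-X[1],X[0]])
    z0=tcp[2]+.021;C=cloud(d);q=np.dstack([(C[...,:2]-tcp[:2])@X,(C[...,:2]-tcp[:2])@Y])
    k=(abs(C[...,2]-z0)<.005)&(q[...,0]>.08)&(q[...,0]<.14)&(abs(q[...,1])<.04)
    print(n,"jaw top z-tcp: back",np.median(C[k&(q[...,0]<.1)][:,2])-tcp[2],"front",np.median(C[k&(q[...,0]>.108)][:,2])-tcp[2],k.sum())
    v,u=np.nonzero(k);z=np.median(C[k][:,2]);P=cast(d,np.c_[u,v],z)[:,:2]-tcp[:2];q=np.c_[P@X,P@Y]
    print("  xmax",q[:,0].max())
    for x in(.09,.1,.11,.12,.125):
        m=abs(q[:,0]-x)<.004
        if m.sum()>2:print((np.array([x,q[m,1].min(),q[m,1].max(),(q[m,1].min()+q[m,1].max())/2])*1000).round(1).tolist())
E
python3 - <<'E'
from jz import *
for n in(1,2,3):
    jaw(dict(np.load(f"side{n}.npz")),{1:[.4506,.0699,.0847],2:[.4494,.0763,.0554],3:[.449,.0764,.0414]}[n],-25,n)
goto([.4493,.0760,.042],65)
f=grab_frame("side");g=grab_frame("top");np.savez("side4.npz",**f);np.savez("top4.npz",**g)
jaw(f,state()["tool_pos"],-25);jaw(g,state()["tool_pos"],-25)
over(f,g,"o4",[],bs=(280,200,50,40),bt=(295,200,40,40),k=8)
E
```

```text
1 jaw top z-tcp: back 0.021694975475122447 front 0.020776838120629415 205
  xmax 0.13115976135760676
[90.0, -18.3, 14.8, -1.7]
[100.0, -18.2, 13.7, -2.3]
[110.0, -14.9, 10.7, -2.1]
[120.0, -12.8, 8.9, -1.9]
[125.0, -12.1, 7.8, -2.1]
2 jaw top z-tcp: back 0.021927590702200857 front 0.020705737924038355 200
  xmax 0.13090933837499014
[90.0, -17.9, 14.0, -2.0]
[100.0, -18.4, 12.4, -3.0]
[110.0, -14.8, 10.9, -2.0]
[120.0, -13.3, 8.2, -2.5]
[125.0, -12.5, 8.2, -2.1]
3 jaw top z-tcp: back 0.02190051863602776 front 0.020762145952296855 192
  xmax 0.13080113131318413
[90.0, -18.3, 13.6, -2.3]
[100.0, -18.9, 13.5, -2.7]
[110.0, -14.5, 12.0, -1.3]
[120.0, -12.8, 8.0, -2.4]
[125.0, -12.0, 8.0, -2.0]
t 11.28 pos [0.4489 0.0763 0.0435] xdir 65.00868055032632 F [ 0.6251  0.6807 -2.9125] w 0.6080408244080261
 shift now-axes/.04 [-0.0036  0.0122  0.0374]  shift target-axes [-0.0036  0.0122  0.0374]  turn/5 [0.0003 0.0004 0.0017]
 jaw top z-tcp: back 0.020021515634318948 front 0.018732776007775703 184
  xmax 0.13256917199631138
[90.0, -20.9, 17.0, -2.0]
[100.0, -22.7, 16.8, -2.9]
[110.0, -20.5, 15.4, -2.6]
[120.0, -18.9, 13.9, -2.5]
[125.0, -18.1, 12.8, -2.6]
 jaw top z-tcp: back 0.01895100160116578 front 0.01807410601559209 106
  xmax 0.1306866843302203
[90.0, -18.9, 15.7, -1.6]
[100.0, -20.0, 15.8, -2.1]
[110.0, -17.8, 14.8, -1.5]
[120.0, -17.7, 12.7, -2.5]
[125.0, -16.6, 12.8, -1.9]
```

View pics/o4.png

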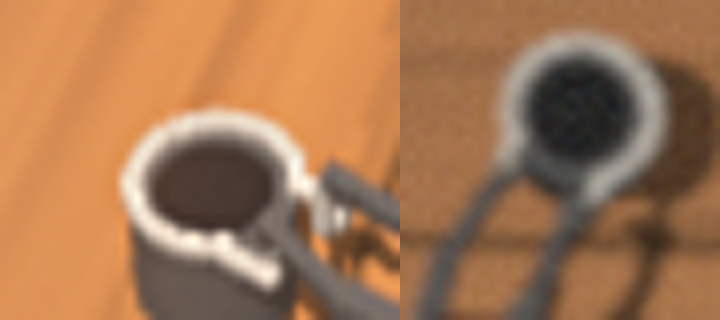

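Call:
carry_out(
  moves=[
    [[0,0,0,0,0,-0.01,0.14],[0,0,0,0,0,-0.01,0.08],[0,0,0,0,0,-0.01,0.02],[0,0,0,0,0,-0.01,-0.04],[0,0,0,0,0,-0.01,-0.1],[0,0,0,0,0,0,-0.2],[0,0,0,0,0,0,-0.4],[0,0,0,0,0,0,-0.4]],
  ],
)

```text
time: 12.05
tool_pos: [0.449, 0.0764, 0.0455]
tool_rot: [0.0, 0.843, 0.537, 0.0]
contact_force: [0.5, -0.0, -1.2]
gripper_width: 0.406
```

```bash
python3 - <<'E'
from jz import *
goto([.4493,.0760,.042],65)
f=grab_frame("side");g=grab_frame("top");np.savez("side5.npz",**f);np.savez("top5.npz",**g)
jaw(f,state()["tool_pos"],-25);jaw(g,state()["tool_pos"],-25)
over(f,g,"o5",[],bs=(280,200,50,40),bt=(295,200,40,40),k=8)
E
```

```text
t 12.05 pos [0.449  0.0764 0.0455] xdir 65.00734978471817 F [ 0.4919 -0.0316 -1.1636] w 0.4062989893258227
 shift now-axes/.04 [-0.0048  0.0116  0.0887]  shift target-axes [-0.0048  0.0116  0.0887]  turn/5 [ 0.0013 -0.0007  0.0015]
 jaw top z-tcp: back 0.017600990460820594 front 0.017036664864188207 152
  xmax 0.13383280403539793
[90.0, -26.3, 19.6, -3.3]
[100.0, -29.5, 22.7, -3.4]
[110.0, -28.0, 21.8, -3.1]
[120.0, -28.4, 21.7, -3.4]
[125.0, -29.1, 20.7, -4.2]
 jaw top z-tcp: back 0.017643511323764856 front 0.016893795271495267 59
  xmax 0.13061049748090095
[90.0, -23.4, 21.0, -1.2]
[100.0, -27.6, 22.2, -2.7]
[110.0, -25.5, 22.3, -1.6]
[120.0, -27.6, 22.5, -2.6]
[125.0, 17.0, 22.5, 19.7]
```

View pics/o5.png

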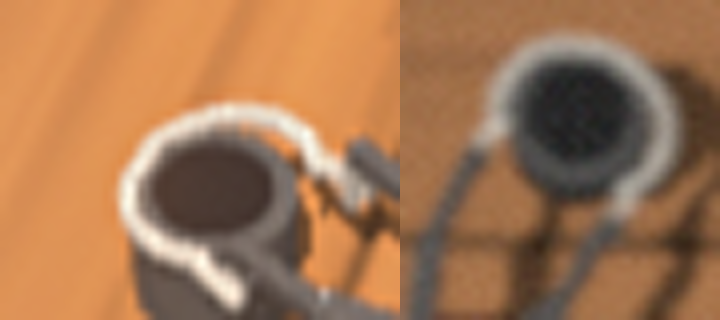

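The ring is fully spread on the tips. I'll lift it gently.

Call:
carry_out(
  moves=[
    [[0,0,0,0,0,-0.05,-0.4],[0,0,0,0,0,-0.1,-0.4],[0,0,0,0,0,-0.15,-0.4],[0,0,0,0,0,-0.2,-0.4],[0,0,0,0,0,-0.25,-0.4],[0,0,0,0,0,-0.25,-0.4],[0,0,0,0,0,-0.25,-0.4],[0,0,0,0,0,-0.25,-0.4]],
  ],
)

```text
time: 12.82
tool_pos: [0.4493, 0.0764, 0.1071]
tool_rot: [0.0, 0.843, 0.537, 0.001]
contact_force: [-0.5, -0.3, -1.9]
gripper_width: 0.402
```

Call:
carry_out(
  moves=[
    [[0,0,0,0,0,-0.25,-0.4],[0,0,0,0,0,-0.2,-0.4],[0,0,0,0,0,-0.1,-0.4],[0,0,0,0,0,-0.05,-0.4],[0,0,0,0,0,0,-0.4],[0,0,0,0,0,0,-0.4]],
  ],
)

```text
time: 13.32
tool_pos: [0.4486, 0.0763, 0.1291]
tool_rot: [-0.0, 0.843, 0.537, -0.0]
contact_force: [0.6, 0.2, -2.1]
gripper_width: 0.399
```

```bash
python3 - <<'E'
from jz import *
goto([.4493,.0760,.042],65)
f=grab_frame("side");g=grab_frame("top");np.savez("side6.npz",**f);np.savez("top6.npz",**g)
jaw(f,state()["tool_pos"],-25)
over(f,g,"o6",[],bs=(270,160,60,75),bt=(290,190,50,50),k=7)
C=cloud(f);hsv=cv2.cvtColor(f["frame"],cv2.COLOR_RGB2HSV)
k=(hsv[...,1]<80)&(hsv[...,2]>120)&(C[...,2]>.09)&(C[...,2]<.16)&(abs(C[...,0]-.59)<.06)&(abs(C[...,1])<.06)
P=C[k];A=np.c_[P[:,:2]-P[:,:2].mean(0),np.ones(len(P))];print(len(P),np.linalg.lstsq(A,P[:,2],rcond=None)[0],P[:,2].min(),P[:,2].max())
E
```

```text
t 13.32 pos [0.4486 0.0763 0.1291] xdir 65.00677668744368 F [ 0.5816  0.1723 -2.1176] w 0.3992520788266295
 shift now-axes/.04 [0.0004 0.0215 2.1764]  shift target-axes [-0.0004  0.0198  2.1764]  turn/5 [-0.0089  0.0043  0.0014]
 jaw top z-tcp: back 0.01704480896585689 front 0.016419985768045542 96
  xmax 0.13220043152229183
[90.0, -25.6, 20.3, -2.7]
[100.0, -27.8, 22.2, -2.8]
[110.0, -25.3, 19.3, -3.0]
[120.0, -25.5, 19.4, -3.0]
[125.0, -24.9, 19.4, -2.7]
228 [-0.2455  0.1361  0.1289] 0.11756846153398037 0.1468307733859463
```

View pics/o6.png

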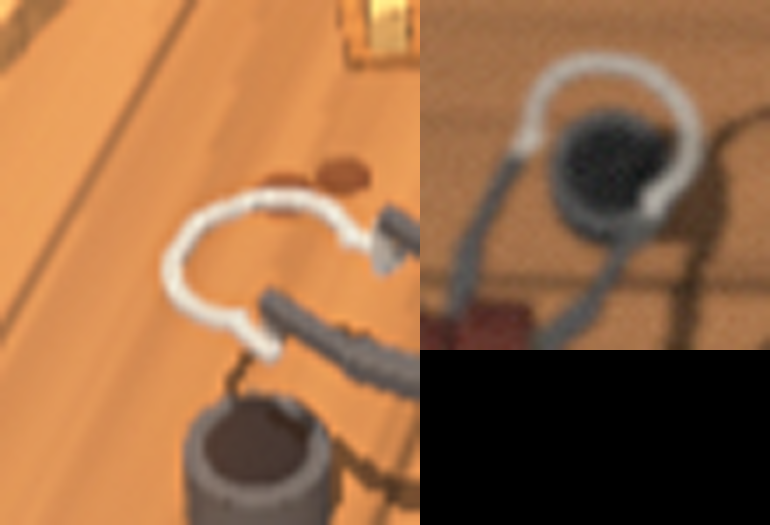

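```bash
cat > rg.py <<'E'
from jz import *
def ringfit(d,tcp,yaw,ztop,n=""):
    a=np.radians(yaw);X=np.array([np.cos(a),np.sin(a)]);Y=np.array([-X[1],X[0]])
    C=cloud(d);hsv=cv2.cvtColor(d["frame"],cv2.COLOR_RGB2HSV)
    L=np.dstack([(C[...,:2]-tcp[:2])@X,(C[...,:2]-tcp[:2])@Y])
    k=(hsv[...,1]<80)&(hsv[...,2]>125)&(abs(C[...,2]-ztop)<.012)&(L[...,0]>.137)&(L[...,0]<.2)&(abs(L[...,1])<.04)
    P=np.c_[L[k],C[k][:,2]];A=np.c_[P[:,0]-.158,P[:,1],np.ones(len(P))];w=np.ones(len(P),bool)
    for i in range(8):
        s=np.linalg.lstsq(A[w],P[w,2],rcond=None)[0];w=abs(A@s-P[:,2])<.004
    v,u=np.nonzero(k);q=cast(d,np.c_[u,v],ztop)[:,:2]-tcp[:2];q=np.c_[q@X,q@Y]
    print(n,k.sum(),w.sum(),"slope x,y, z(mid)",s,"x ext",q[:,0].max(),"y ext",q[:,1].min(),q[:,1].max(),"cloud xmax",P[w,0].max(),"y",P[w,1].min(),P[w,1].max())
    return q
E
python3 - <<'E'
from rg import *
f=dict(np.load("side6.npz"));g=dict(np.load("top6.npz"));t=[.4486,.0763,.1291]
ringfit(f,t,-25,.1266,"side");ringfit(g,t,-25,.1266,"top")
f=dict(np.load("side5.npz"));g=dict(np.load("top5.npz"));t=[.449,.0764,.0455]
ringfit(f,t,-25,.043,"side5");ringfit(g,t,-25,.043,"top5")
E
```

```text
side 135 134 slope x,y, z(mid) [-0.0557  0.0015  0.1234] x ext 0.18104140749205735 y ext -0.03146142340171767 0.02754314935139338 cloud xmax 0.18427395161842172 y -0.034626589798739206 0.024768946613747612
top 112 110 slope x,y, z(mid) [-0.0647  0.0071  0.1222] x ext 0.18071143395332717 y ext -0.0316296962924685 0.025014647268652893 cloud xmax 0.18224071763718186 y -0.03141201380231213 0.02524557123401459
side5 168 161 slope x,y, z(mid) [-0.0062  0.0069  0.0432] x ext 0.18533071894963327 y ext -0.03385625345943739 0.026302539960671036 cloud xmax 0.18552676741366417 y -0.03346126494186606 0.024542882498707713
top5 114 104 slope x,y, z(mid) [ 0.0076 -0.0133  0.0423] x ext 0.18177095962213083 y ext -0.03176769896057525 0.026245197192839326 cloud xmax 0.18154627591865277 y -0.031739553150865955 0.02610614525751743
```

The ring is held, with a slight droop of about 0.06 rad. I'll carry it over the axle gently.

Call:
carry_out(
  moves=[
    [[0,0,0,0.05,-0.027,0,-0.4],[0,0,0,0.12,-0.065,0,-0.4],[0,0,0,0.2,-0.108,0,-0.4],[0,0,0,0.28,-0.15,0,-0.4],[0,0,0,0.34,-0.185,0,-0.4],[0,0,0,0.37,-0.2,0,-0.4],[0,0,0,0.37,-0.2,0,-0.4],[0,0,0,0.37,-0.2,0,-0.4]],
  ],
)

```text
time: 14.08
tool_pos: [0.4429, 0.1732, 0.1294]
tool_rot: [-0.0, 0.843, 0.538, 0.0]
contact_force: [-0.1, 1.0, -1.5]
gripper_width: 0.404
```

Call:
carry_out(
  moves=[
    [[0,0,0,0.37,-0.2,0,-0.4],[0,0,0,0.37,-0.2,0,-0.4],[0,0,0,0.37,-0.2,0,-0.4],[0,0,0,0.37,-0.2,0,-0.4],[0,0,0,0.37,-0.2,0,-0.4],[0,0,0,0.37,-0.2,0,-0.4],[0,0,0,0.34,-0.185,0,-0.4],[0,0,0,0.28,-0.15,0,-0.4]],
  ],
)

```text
time: 14.75
tool_pos: [0.435, 0.3024, 0.1293]
tool_rot: [-0.0, 0.843, 0.538, -0.0]
contact_force: [-0.9, 0.0, -2.3]
gripper_width: 0.405
```

Call:
carry_out(
  moves=[
    [[0,0,0,0.2,-0.108,0,-0.4],[0,0,0,0.12,-0.065,0,-0.4],[0,0,0,0.06,-0.03,0,-0.4],[0,0,0,0,0,0,-0.4],[0,0,0,0,0,0,-0.4],[0,0,0,0,0,0,-0.4]],
  ],
)

```text
time: 15.25
tool_pos: [0.4348, 0.3173, 0.1295]
tool_rot: [0.0, 0.844, 0.537, -0.0]
contact_force: [0.3, 0.4, -2.2]
gripper_width: 0.404
```

```bash
python3 - <<'E'
from rg import *
goto([.4344,.3156,.129],65)
f=grab_frame("side");g=grab_frame("top");np.savez("side7.npz",**f);np.savez("top7.npz",**g)
t=state()["tool_pos"]
jaw(f,t,-25)
ringfit(f,t,-25,.122,"side");ringfit(g,t,-25,.122,"top")
over(f,g,"o7",[],bs=(230,260,80,85),bt=(190,180,50,60),k=6)
E
```

```text
t 15.25 pos [0.4348 0.3173 0.1295] xdir 64.96302354813817 F [ 0.3287  0.3637 -2.156 ] w 0.40387674338267515
 shift now-axes/.04 [-0.0415  0.0091  0.0116]  shift target-axes [-0.0415  0.009   0.0115]  turn/5 [ 0.0006  0.0029 -0.0074]
 jaw top z-tcp: back 0.01670930139618021 front 0.016181053619783947 144
  xmax 0.1326989430004833
[90.0, -26.4, 18.5, -3.9]
[100.0, -27.7, 21.4, -3.2]
[110.0, -28.4, 19.4, -4.5]
[120.0, -27.8, 21.2, -3.3]
[125.0, -29.2, 21.2, -4.0]
side 272 272 slope x,y, z(mid) [-0.0621  0.0055  0.1239] x ext 0.18514306322294918 y ext -0.03421143660459991 0.024571677427184625 cloud xmax 0.18422020616259532 y -0.03383958830865416 0.02475640039679055
top 127 123 slope x,y, z(mid) [-0.0307 -0.0055  0.1225] x ext 0.18240147435575693 y ext -0.03250339741723858 0.026676096473218766 cloud xmax 0.18246290987380429 y -0.032610147382386864 0.02675746645871741
```

View pics/o7.png

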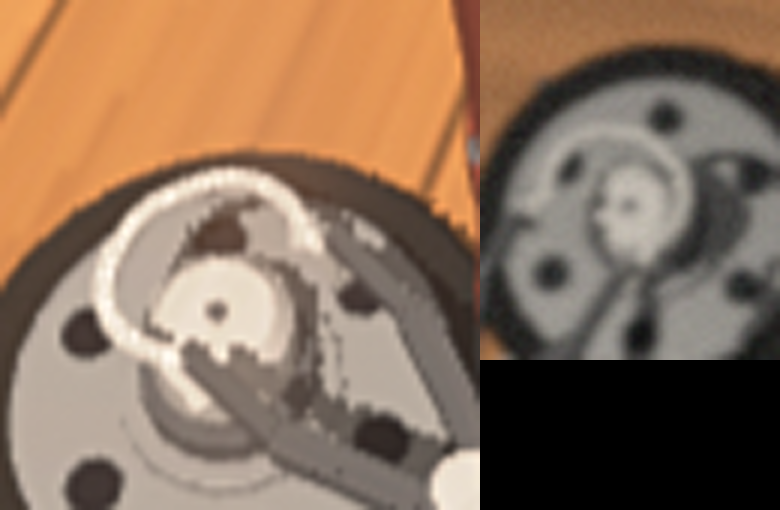

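Call:
carry_out(
  moves=[
    [[0,0,0,0,0,0.05,-0.4],[0,0,0,0,0,0.1,-0.4],[0,0,0,0,0,0.1,-0.4],[0,0,0,0,0,0.05,-0.4],[0,0,0,0,0,0,-0.4],[0,0,0,0,0,0,-0.4],[0,0,0,0,0,0,-0.4],[0,0,0,0,0,0,-0.4]],
  ],
)

```text
time: 16.02
tool_pos: [0.4348, 0.3179, 0.1177]
tool_rot: [0.0, 0.843, 0.537, 0.0]
contact_force: [-0.6, 0.6, -1.6]
gripper_width: 0.404
```

```bash
python3 - <<'E'
from rg import *
goto([.4344,.3156,.129],65)
f=grab_frame("side");g=grab_frame("top");np.savez("side8.npz",**f);np.savez("top8.npz",**g)
t=state()["tool_pos"];print(t)
ringfit(f,t,-25,.110,"side");ringfit(g,t,-25,.110,"top")
# depth map image of side & top
out=[]
for d,(x,y,w,h) in((f,(235,265,70,65)),(g,(190,185,50,50))):
    C=cloud(d)[y:y+h,x:x+w,2];o=np.clip((C-.05)/(.125-.05),0,1)*255
    out.append(cv2.resize(o.astype(np.uint8),(400,int(400*h/w)),interpolation=0))
H=max(o.shape[0] for o in out);cv2.imwrite("pics/d8.png",np.hstack([cv2.copyMakeBorder(o,0,H-o.shape[0],0,0,0) for o in out]))
over(f,g,"o8",[],bs=(235,265,70,65),bt=(190,185,50,50),k=6)
E
```

```text
t 16.02 pos [0.4348 0.3179 0.1177] xdir 65.00544246744583 F [-0.6122  0.6194 -1.6315] w 0.40447650311220956
 shift now-axes/.04 [-0.0557  0.0146 -0.2819]  shift target-axes [-0.0558  0.0145 -0.2819]  turn/5 [ 0.0025 -0.0035  0.0011]
[0.4348 0.3179 0.1178]
side 589 323 slope x,y, z(mid) [0.359  0.0307 0.1023] x ext 0.18514892231123584 y ext -0.03407488794062045 0.024405634729677533 cloud xmax 0.18438026195857615 y -0.0272398994205759 0.021496226228037475
top 227 124 slope x,y, z(mid) [0.3579 0.0051 0.1029] x ext 0.18161839920277115 y ext -0.03193409461584113 0.026724102995678484 cloud xmax 0.18174666069806839 y -0.029561680428410023 0.025998902122700653
```

View pics/d8.png

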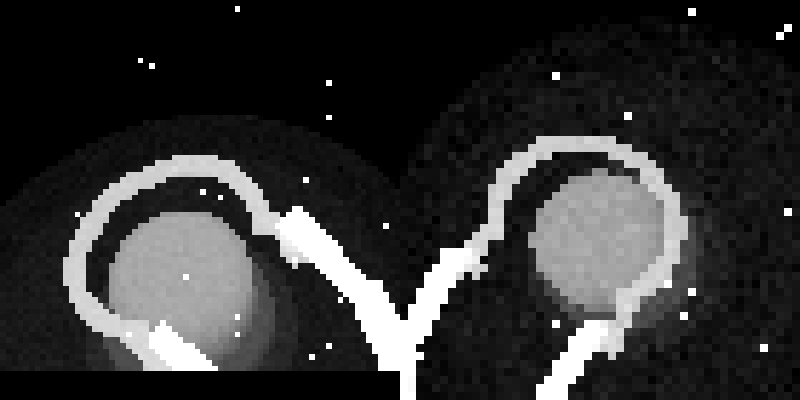

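View pics/o8.png

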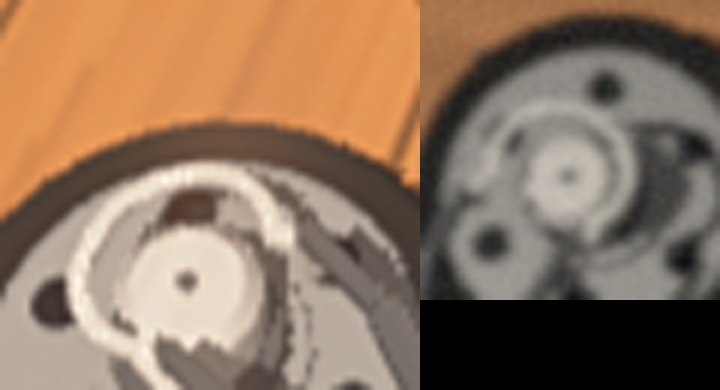

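```bash
cat > rd.py <<'E'
from jz import *
def meas(d,tcp,yaw,zt,n,axz=.099,zc=None):
    a=np.radians(yaw);X=np.array([np.cos(a),np.sin(a)]);Y=np.array([-X[1],X[0]])
    C=cloud(d);L=np.dstack([(C[...,:2]-tcp[:2])@X,(C[...,:2]-tcp[:2])@Y])
    near=(L[...,0]>.13)&(L[...,0]<.2)&(abs(L[...,1])<.045)
    k=near&(abs(C[...,2]-zt)<.0055)
    k=cv2.morphologyEx(k.astype(np.uint8),cv2.MORPH_CLOSE,np.ones((3,3)));_,Lb,st,_=cv2.connectedComponentsWithStats(k);k=Lb==1+np.argmax(st[1:,4])
    P=np.c_[L[k],C[k][:,2]];A=np.c_[P[:,0]-.158,P[:,1],np.ones(len(P))];w=abs(P[:,2]-zt)<.006
    for i in range(8):
        s=np.linalg.lstsq(A[w],P[w,2],rcond=None)[0];w=abs(A@s-P[:,2])<.003
    v,u=np.nonzero(k);q=cast(d,np.c_[u,v],s[2])[:,:2]-tcp[:2];q=np.c_[q@X,q@Y]
    rows=[]
    for x in np.arange(.14,.18,.004):
        m=abs(q[:,0]-x)<.0025;y=np.sort(q[m,1]);
        if len(y)<4:continue
        i=np.argmax(np.diff(y));rows.append((x,y[0],y[i],y[i+1],y[-1],(y[0]+y[-1])/2,(y[i]+y[i+1])/2))
    m=abs(q[:,1]-(q[:,1].min()+q[:,1].max())/2)<.004;xs=np.sort(q[m,0]);xs=xs[xs>.165]
    print(n,"ring n",k.sum(),"slopes",s,"far x",xs.min(),xs.max(),"mid",(xs.min()+xs.max())/2,"y",q[:,1].min(),q[:,1].max(),(q[:,1].min()+q[:,1].max())/2)
    print((np.array(rows)*1000).round(1)[::2].tolist())
    k=(np.linalg.norm(C[...,:2]-[.574,.2475],axis=2)<.03)&(C[...,2]>axz-.0025)&(C[...,2]<axz+.003)
    v,u=np.nonzero(k);q=cast(d,np.c_[u,v],axz)[:,:2]
    (cx,cy),r=cv2.minEnclosingCircle((q*1000).astype(np.float32));ax=np.array([cx,cy])/1000
    print("  axle top disc",k.sum(),"centroid",q.mean(0),"circle",ax,r,"in tool",(q.mean(0)-tcp[:2])@X,(q.mean(0)-tcp[:2])@Y)
E
python3 - <<'E'
from rd import *
f=dict(np.load("side8.npz"));g=dict(np.load("top8.npz"));t=[.4348,.3179,.1177]
meas(f,t,-25,.110,"side");meas(g,t,-25,.110,"top")
f=dict(np.load("side0.npz"));g=dict(np.load("top0.npz"))
for d in(f,g):
    C=cloud(d);k=(np.linalg.norm(C[...,:2]-[.574,.2475],axis=2)<.03)&(C[...,2]>.0965)&(C[...,2]<.102);v,u=np.nonzero(k);print(k.sum(),cast(d,np.c_[u,v],.099).mean(0))
E
```

```text
side ring n 288 slopes [-0.0634  0.004   0.1123] far x 0.17777415256398788 0.18397620876217843 mid 0.18087518066308317 y -0.03334053864433383 0.024890265433206007 -0.004225136605563912
[[140.0, -28.9, -25.6, 17.6, 21.7, -3.6, -4.0], [148.0, -31.5, -24.6, 14.4, 22.8, -4.4, -5.1], [156.0, -33.0, -28.3, 19.6, 24.9, -4.1, -4.3], [164.0, -33.3, -27.5, 19.7, 24.9, -4.2, -3.9], [172.0, -31.2, -19.9, 11.1, 21.8, -4.7, -4.4]]
  axle top disc 365 centroid [0.5746 0.2472] circle [0.5739 0.2476] 19.479223251342773 in tool 0.15661806084328425 -0.0049919896005883755
top ring n 138 slopes [-0.0514  0.0166  0.111 ] far x 0.1773919911445947 0.18156340457202616 mid 0.17947769785831041 y -0.0322305114633336 0.026649033395898355 -0.002790739033717621
[[140.0, -28.5, -23.2, 17.2, 23.5, -2.5, -3.0], [148.0, -30.4, -25.1, 19.6, 24.0, -3.2, -2.8], [156.0, -32.2, -26.9, 22.2, 25.5, -3.4, -2.4], [164.0, -30.6, -25.3, 19.5, 25.7, -2.4, -2.9], [172.0, -28.3, -15.4, 11.4, 20.9, -3.7, -2.0]]
  axle top disc 151 centroid [0.5735 0.2492] circle [0.5728 0.2484] 18.893526077270508 in tool 0.15479244521687294 -0.00366582651093341
375 [0.5748 0.2478 0.099 ]
145 [0.5742 0.2486 0.099 ]
```

The centring error is about 0.6 mm. I'll correct it and go down most of the way.

Call:
carry_out(
  moves=[
    [[0,0,0,-0.016,0.015,0,-0.4],[0,0,0,0,0,0.04,-0.4],[0,0,0,0,0,0.06,-0.4],[0,0,0,0,0,0.08,-0.4],[0,0,0,0,0,0.08,-0.4],[0,0,0,0,0,0.06,-0.4],[0,0,0,0,0,0.04,-0.4],[0,0,0,0,0,0,-0.4]],
  ],
)

```text
time: 16.78
tool_pos: [0.4346, 0.3167, 0.1024]
tool_rot: [-0.0, 0.843, 0.537, -0.001]
contact_force: [0.1, -0.2, -1.4]
gripper_width: 0.405
```

```bash
python3 - <<'E'
from rd import *
goto([.4344,.3156,.129],65)
f=grab_frame("side");g=grab_frame("top")
t=state()["tool_pos"]
meas(f,t,-25,t[2]-.0063,"side");meas(g,t,-25,t[2]-.0063,"top")
over(f,g,"o9",[],bs=(235,265,70,65),bt=(190,185,50,50),k=6)
E
```

```text
t 16.78 pos [0.4346 0.3167 0.1024] xdir 65.00725480564209 F [ 0.0935 -0.2019 -1.4263] w 0.4050632748639204
 shift now-axes/.04 [-0.0283  0.0077 -0.6657]  shift target-axes [-0.0277  0.0082 -0.6658]  turn/5 [-0.0081  0.0109  0.0014]
side ring n 843 slopes [-0.0747 -0.0047  0.0977] far x 0.1652311445245637 0.18322629642851268 mid 0.1742287204765382 y -0.03339450790788897 0.024588385055951692 -0.004403061425968639
[[140.0, -30.3, -25.7, -16.6, 22.3, -4.0, -21.2], [148.0, -31.7, -31.7, -30.6, 23.5, -4.1, -31.1], [156.0, -33.2, -32.0, -30.9, 24.6, -4.3, -31.4], [164.0, -33.4, -32.3, -31.2, 23.6, -4.9, -31.7], [172.0, -30.2, -30.2, -29.1, 21.4, -4.4, -29.7]]
  axle top disc 482 centroid [0.5745 0.2484] circle [0.5727 0.2485] 29.56414222717285 in tool 0.15548538489888078 -0.00314876220895464
top ring n 404 slopes [-0.0466 -0.0005  0.0969] far x 0.16542103219847576 0.18230194571273972 mid 0.17386148895560774 y -0.03275550948505548 0.025711327833755886 -0.0035220908256497954
[[140.0, -29.0, 8.7, 17.4, 23.7, -2.7, 13.0], [148.0, -30.9, 20.9, 23.0, 24.2, -3.3, 22.0], [156.0, -32.8, 24.5, 25.7, 25.7, -3.5, 25.1], [164.0, -30.2, 21.8, 22.9, 23.9, -3.2, 22.3], [172.0, -26.7, 19.9, 22.0, 22.0, -2.3, 21.0]]
  axle top disc 185 centroid [0.5738 0.248 ] circle [0.5733 0.2483] 28.522716522216797 in tool 0.15500277170675525 -0.00374428834242181
```

View pics/o9.png

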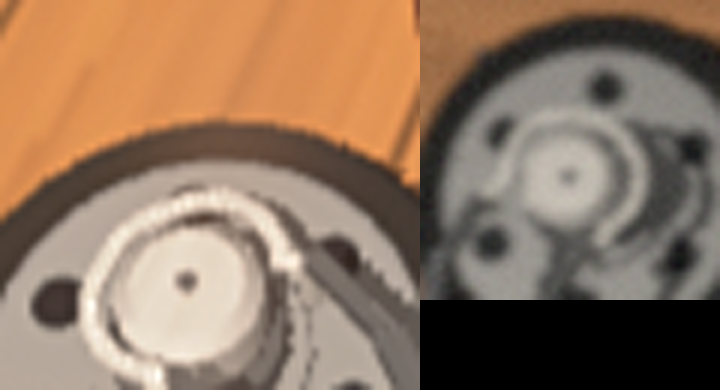

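Call:
carry_out(
  moves=[
    [[0,0,0,0.018,0.012,0,-0.4],[0,0,0,0,0,0.03,-0.4],[0,0,0,0,0,0.07,-0.4],[0,0,0,0,0,0.1,-0.4],[0,0,0,0,0,0.1,-0.4],[0,0,0,0,0,0.07,-0.4],[0,0,0,0,0,0.04,-0.4],[0,0,0,0,0,0,-0.4]],
  ],
)

```text
time: 17.55
tool_pos: [0.4352, 0.3172, 0.0859]
tool_rot: [-0.0, 0.843, 0.537, -0.001]
contact_force: [0.7, 0.8, -1.5]
gripper_width: 0.405
```

Call:
carry_out(
  moves=[
    [[0,0,0,0,0,0,-0.4],[0,0,0,0,0,0,-0.4]],
  ],
)

```text
time: 17.72
tool_pos: [0.4358, 0.3175, 0.0869]
tool_rot: [-0.0, 0.843, 0.537, 0.0]
contact_force: [0.8, 0.0, -1.4]
gripper_width: 0.404
```

```bash
python3 - <<'E'
from rd import *
goto([.4344,.3156,.129],65)
f=grab_frame("side");g=grab_frame("top");np.savez("side10.npz",**f);np.savez("top10.npz",**g)
t=state()["tool_pos"]
jaw(f,t,-25)
meas(f,t,-25,t[2]-.0063,"side");meas(g,t,-25,t[2]-.0063,"top")
over(f,g,"o10",[],bs=(235,265,70,65),bt=(190,185,50,50),k=6)
E
```

```text
t 17.72 pos [0.4358 0.3175 0.0869] xdir 65.00730890294896 F [ 0.7538  0.0257 -1.4203] w 0.4044537017589308
 shift now-axes/.04 [-0.0575 -0.012  -1.0531]  shift target-axes [-0.0578 -0.0122 -1.0531]  turn/5 [ 0.002  -0.0031  0.0015]
 jaw top z-tcp: back 0.016691256944654467 front 0.016301741463438116 116
  xmax 0.1224008590415622
[90.0, -26.4, 19.5, -3.5]
[100.0, -27.7, 21.5, -3.1]
[110.0, -27.0, 19.6, -3.7]
[120.0, -28.6, -23.0, -25.8]
side ring n 273 slopes [-0.047   0.0053  0.0814] far x 0.18239969941562525 0.1839682171843389 mid 0.18318395829998207 y -0.033342453063539904 0.024425185602748176 -0.004458633730395864
[[140.0, -30.3, 9.1, 17.8, 22.1, -4.1, 13.5], [148.0, -31.7, -24.6, 9.1, 23.2, -4.2, -7.7], [156.0, -33.2, -28.4, 13.5, 24.4, -4.4, -7.4], [164.0, -33.3, -29.8, 19.0, 24.4, -4.5, -5.4], [172.0, -30.1, -27.8, 11.3, 20.1, -5.0, -8.2]]
  axle top disc 380 centroid [0.5748 0.2477] circle [0.5681 0.2498] 25.264015197753906 in tool 0.155372777405778 -0.004551770157143981
top ring n 172 slopes [-0.0596  0.0069  0.0803] far x 0.17775265820788558 0.18205041811374947 mid 0.17990153816081753 y -0.032348476803999764 0.02611197734330117 -0.0031182497303492967
[[140.0, -28.5, -13.3, 16.4, 24.1, -2.2, 1.5], [148.0, -31.4, -21.7, 18.8, 24.3, -3.5, -1.4], [156.0, -31.2, -22.4, 21.5, 25.8, -2.7, -0.4], [164.0, -30.7, -19.8, 18.7, 25.2, -2.8, -0.5], [172.0, -25.0, -12.9, 9.2, 21.1, -1.9, -1.9]]
  axle top disc 137 centroid [0.5734 0.2486] circle [0.5734 0.2474] 18.791242599487305 in tool 0.15380376706168436 -0.0043209225382534995
```

View pics/o10.png

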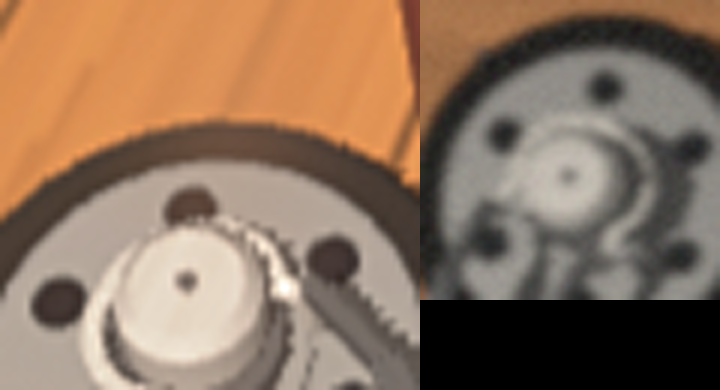

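The ring is around the axle with no contact force and is about 5 mm above the collar. I'll go down slowly.

Call:
carry_out(
  moves=[
    [[0,0,0,0,0,0.02,-0.4],[0,0,0,0,0,0.03,-0.4],[0,0,0,0,0,0.03,-0.4],[0,0,0,0,0,0.03,-0.4],[0,0,0,0,0,0.02,-0.4],[0,0,0,0,0,0.02,-0.4],[0,0,0,0,0,0,-0.4],[0,0,0,0,0,0,-0.4]],
  ],
)

```text
time: 18.48
tool_pos: [0.4356, 0.3174, 0.0806]
tool_rot: [0.0, 0.843, 0.537, -0.0]
contact_force: [0.7, -0.6, -2.4]
gripper_width: 0.402
```

Call:
carry_out(
  moves=[
    [[0,0,0,0,0,0,-0.4],[0,0,0,0,0,0,-0.4]],
  ],
)

```text
time: 18.65
tool_pos: [0.4357, 0.3174, 0.0808]
tool_rot: [0.0, 0.843, 0.537, 0.0]
contact_force: [-0.5, 0.0, -2.8]
gripper_width: 0.4
```

```bash
cat > fin.py <<'E'
from rd import *
def run(nm):
    goto([.4344,.3156,.129],65)
    f=grab_frame("side");g=grab_frame("top");np.savez(nm+"s.npz",**f);np.savez(nm+"t.npz",**g)
    t=state()["tool_pos"]
    jaw(f,t,-25)
    meas(f,t,-25,.0755,"side");meas(g,t,-25,.0755,"top")
    over(f,g,nm,[],bs=(235,265,70,65),bt=(190,185,50,50),k=6)
E
python3 -c "
from fin import *
run('o11')"
```

```text
t 18.65 pos [0.4357 0.3174 0.0808] xdir 65.00458402130324 F [-0.5318  0.038  -2.811 ] w 0.4001206798830867
 shift now-axes/.04 [-0.0551 -0.0113 -1.2057]  shift target-axes [-0.0552 -0.0114 -1.2057]  turn/5 [ 0.0011 -0.0011  0.0009]
 jaw top z-tcp: back 0.01691898760055384 front 0.016362139669284306 185
  xmax 0.14079936797253859
[90.0, -26.0, 19.2, -3.4]
[100.0, -27.4, 22.3, -2.6]
[110.0, -27.7, 21.3, -3.2]
[120.0, -24.8, 21.4, -1.7]
[125.0, -28.2, 20.4, -3.9]Traceback (most recent call last):
  File "<string>", line 3, in <module>
    run('o11')
    ~~~^^^^^^^
  File "fin.py", line 7, in run
    meas(f,t,-25,.0755,"side");meas(g,t,-25,.0755,"top")
    ~~~~^^^^^^^^^^^^^^^^^^^^^^
  File "rd.py", line 18, in meas
    print(n,"ring n",k.sum(),"slopes",s,"far x",xs.min(),xs.max(),"mid",(xs.min()+xs.max())/2,"y",q[:,1].min(),q[:,1].max(),(q[:,1].min()+q[:,1].max())/2)
                                                ~~~~~~^^
    return umr_minimum(a, axis, None, out, keepdims, initial, where)
ValueError: zero-size array to reduction operation minimum which has no identity
```

```bash
cat > fin.py <<'E'
from rd import *
def look(nm,f,g,t):
    X=np.array([np.cos(np.radians(-25)),np.sin(np.radians(-25))]);Y=np.array([-X[1],X[0]])
    allP=[]
    for n,d,ax in(("side",f,[.5748,.2478]),("top",g,[.5742,.2486])):
        C=cloud(d);D=C[...,:2]-ax;q=np.dstack([D@X,D@Y]);r=np.linalg.norm(q,axis=2)
        hsv=cv2.cvtColor(d["frame"],cv2.COLOR_RGB2HSV)
        k=(r>.0215)&(r<.031)&(q[...,0]>-.012)&(C[...,2]>.0705)&(C[...,2]<.083)&(hsv[...,2]>120)
        P=np.c_[q[k],C[k][:,2]];A=np.c_[P[:,:2],np.ones(len(P))];w=np.ones(len(P),bool)
        if len(P)<10: print(n,len(P));continue
        for i in range(6):
            s=np.linalg.lstsq(A[w],P[w,2],rcond=None)[0];w=abs(A@s-P[:,2])<.0025
        print(n,len(P),w.sum(),"slope x,y, ztop at axle",s,"y",P[w,1].min(),P[w,1].max(),"x",P[w,0].min(),P[w,0].max())
        for lo,hi in((-.012,-.004),(-.004,.004),(.004,.012),(.012,.02),(.02,.03)):
            m=w&(P[:,0]>=lo)&(P[:,0]<hi)
            for sg in(1,-1):
                mm=m&(P[:,1]*sg>0)
                if mm.sum()>2:print("   x",lo,"side",sg,mm.sum(),"z %.4f |y| %.4f..%.4f"%(np.median(P[mm,2]),abs(P[mm,1]).min(),abs(P[mm,1]).max()))
    over(f,g,nm,[],bs=(240,280,60,60),bt=(190,185,45,50),k=7)
def run(nm):
    goto([.4344,.3156,.129],65)
    f=grab_frame("side");g=grab_frame("top");np.savez(nm+"s.npz",**f);np.savez(nm+"t.npz",**g)
    jaw(f,state()["tool_pos"],-25);look(nm,f,g,0)
E
python3 -c "
from fin import *
look('o11',dict(np.load('o11s.npz')),dict(np.load('o11t.npz')),0)
print('prev');look('o10b',dict(np.load('side10.npz')),dict(np.load('top10.npz')),0)"
```

```text
side 143 136 slope x,y, ztop at axle [-0.0456  0.003   0.0765] y -0.02939650696291718 0.029071107168766087 x -0.011557491060423883 0.02855545743331509
   x -0.012 side 1 18 z 0.0769 |y| 0.0202..0.0281
   x -0.012 side -1 14 z 0.0769 |y| 0.0202..0.0274
   x -0.004 side 1 18 z 0.0770 |y| 0.0221..0.0291
   x -0.004 side -1 14 z 0.0764 |y| 0.0241..0.0294
   x 0.004 side 1 16 z 0.0762 |y| 0.0222..0.0289
   x 0.004 side -1 8 z 0.0766 |y| 0.0267..0.0291
   x 0.012 side 1 23 z 0.0759 |y| 0.0141..0.0268
   x 0.02 side 1 23 z 0.0754 |y| 0.0044..0.0211
top 54 46 slope x,y, ztop at axle [-0.0337  0.0091  0.075 ] y -0.0230211046115449 0.02999838920477184 x -0.01184044632686233 0.027969757580760195
   x -0.012 side 1 7 z 0.0759 |y| 0.0215..0.0289
   x -0.012 side -1 3 z 0.0756 |y| 0.0209..0.0230
   x -0.004 side 1 5 z 0.0757 |y| 0.0267..0.0300
   x 0.004 side 1 6 z 0.0745 |y| 0.0258..0.0297
   x 0.012 side 1 6 z 0.0746 |y| 0.0195..0.0254
   x 0.02 side 1 15 z 0.0746 |y| 0.0002..0.0178
   x 0.02 side -1 4 z 0.0737 |y| 0.0016..0.0053
prev
side 151 142 slope x,y, ztop at axle [-0.0293  0.0028  0.0813
[... 474 characters left out ...]
 0.0234..0.0269
   x 0.02 side 1 28 z 0.0807 |y| 0.0009..0.0203
   x 0.02 side -1 4 z 0.0809 |y| 0.0011..0.0226
top 79 71 slope x,y, ztop at axle [-0.0208  0.0142  0.0798] y -0.028016338685840053 0.029644937999156285 x -0.011897405652874232 0.027577664653885166
   x -0.012 side 1 4 z 0.0805 |y| 0.0260..0.0285
   x -0.012 side -1 7 z 0.0800 |y| 0.0195..0.0269
   x -0.004 side 1 7 z 0.0803 |y| 0.0252..0.0296
   x -0.004 side -1 6 z 0.0794 |y| 0.0244..0.0277
   x 0.004 side 1 7 z 0.0806 |y| 0.0224..0.0282
   x 0.004 side -1 5 z 0.0794 |y| 0.0237..0.0280
   x 0.012 side 1 8 z 0.0802 |y| 0.0186..0.0261
   x 0.02 side 1 18 z 0.0798 |y| 0.0001..0.0224
   x 0.02 side -1 9 z 0.0787 |y| 0.0011..0.0147
```

View pics/o11.png

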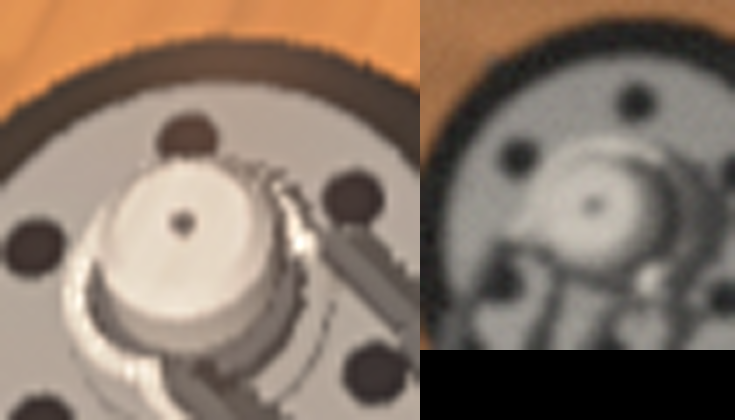

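Call:
carry_out(
  moves=[
    [[0,0,0,0,0,0.01,-0.4],[0,0,0,0,0,0.01,-0.4],[0,0,0,0,0,0.01,-0.4],[0,0,0,0,0,0,-0.4],[0,0,0,0,0,0,-0.4],[0,0,0,0,0,0,-0.4],[0,0,0,0,0,0,-0.4]],
  ],
)

```text
time: 19.33
tool_pos: [0.4357, 0.3174, 0.0795]
tool_rot: [-0.0, 0.843, 0.537, 0.0]
contact_force: [-0.3, -0.1, -1.7]
gripper_width: 0.405
```

```bash
python3 -c "
from fin import *
run('o12')"
```

```text
t 19.33 pos [0.4357 0.3174 0.0795] xdir 65.0044019777978 F [-0.3081 -0.1018 -1.6838] w 0.4050453605728971
 shift now-axes/.04 [-0.0545 -0.0104 -1.2369]  shift target-axes [-0.0545 -0.0104 -1.2369]  turn/5 [-0.0001 -0.0003  0.0009]
 jaw top z-tcp: back 0.016999731074019017 front 0.016570845893724415 213
  xmax 0.1402201975967772
[90.0, -25.1, 20.0, -2.6]
[100.0, -27.5, 21.1, -3.2]
[110.0, -27.9, 21.1, -3.4]
[120.0, -28.4, 21.2, -3.6]
[125.0, -28.5, 21.2, -3.7]
side 145 136 slope x,y, ztop at axle [-0.018   0.0089  0.0758] y -0.029848150634242576 0.028819540590391622 x -0.011760154902653697 0.028716763512844117
   x -0.012 side 1 19 z 0.0765 |y| 0.0201..0.0275
   x -0.012 side -1 15 z 0.0757 |y| 0.0209..0.0280
   x -0.004 side 1 20 z 0.0761 |y| 0.0218..0.0287
   x -0.004 side -1 13 z 0.0756 |y| 0.0244..0.0287
   x 0.004 side 1 15 z 0.0762 |y| 0.0227..0.0288
   x 0.004 side -1 9 z 0.0759 |y| 0.0269..0.0298
   x 0.012 side 1 20 z 0.0759 |y| 0.0140..0.0267
   x 0.02 side 1 23 z 0.0757 |y| 0.0041..0.0204
top 53 46 slope x,y, ztop at axle [0.0077 0.0025 0.0745] y -0.026751550787641278 0.029842709879763948 x -0.011819904882948117 0.02690641293278182
   x -0.012 side 1 6 z 0.0743 |y| 0.0216..0.0294
   x -0.012 side -1 6 z 0.0746 |y| 0.0206..0.0268
   x -0.004 side 1 4 z 0.0754 |y| 0.0267..0.0293
   x 0.004 side 1 7 z 0.0746 |y| 0.0241..0.0298
   x 0.012 side 1 7 z 0.0744 |y| 0.0197..0.0277
   x 0.02 side 1 11 z 0.0749 |y| 0.0000..0.0166
   x 0.02 side -1 5 z 0.0749 |y| 0.0005..0.0061
```

View pics/o12.png

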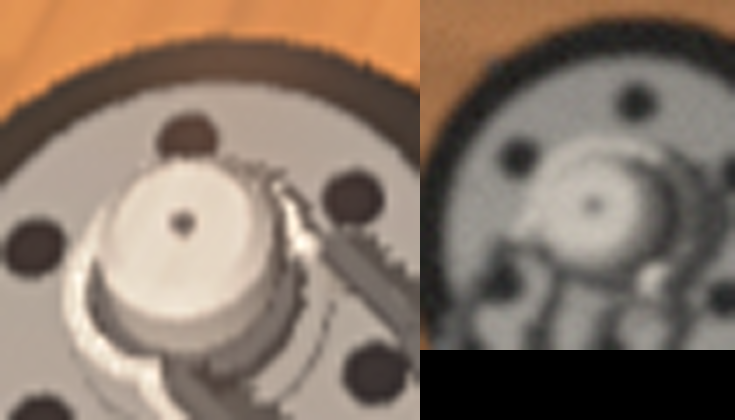

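The ring now lies flat: slope about 0 and top at about 75 mm, which puts the underside at about 72 mm. I'll let it settle, check once more and hand in.

Call:
carry_out(
  moves=[
    [[0,0,0,0,0,0,-0.4],[0,0,0,0,0,0,-0.4],[0,0,0,0,0,0,-0.4],[0,0,0,0,0,0,-0.4],[0,0,0,0,0,0,-0.4],[0,0,0,0,0,0,-0.4]],
  ],
)

```text
time: 19.93
tool_pos: [0.4357, 0.3174, 0.0795]
tool_rot: [-0.0, 0.843, 0.537, 0.0]
contact_force: [0.9, -0.4, -2.2]
gripper_width: 0.404
```

```bash
python3 -c "
from fin import *
run('o13')
ticket.job_done()"
```

```text
t 19.93 pos [0.4357 0.3174 0.0795] xdir 65.00640362475278 F [ 0.8949 -0.4062 -2.1896] w 0.40392991583100135
 shift now-axes/.04 [-0.0545 -0.0104 -1.2374]  shift target-axes [-0.0545 -0.0104 -1.2374]  turn/5 [ 0.0001 -0.0001  0.0013]
 jaw top z-tcp: back 0.017182835011179703 front 0.016521270929965776 216
  xmax 0.1411559970065761
[90.0, -26.1, 19.0, -3.6]
[100.0, -28.7, 21.1, -3.8]
[110.0, -27.9, 20.1, -3.9]
[120.0, -28.4, 18.1, -5.1]
[125.0, -28.6, 21.2, -3.7]
side 145 137 slope x,y, ztop at axle [-0.0229 -0.0037  0.0761] y -0.029505380365245876 0.028938584229855006 x -0.011927141677143956 0.02837930572646661
   x -0.012 side 1 21 z 0.0763 |y| 0.0198..0.0273
   x -0.012 side -1 16 z 0.0765 |y| 0.0203..0.0275
   x -0.004 side 1 16 z 0.0760 |y| 0.0228..0.0289
   x -0.004 side -1 15 z 0.0759 |y| 0.0241..0.0295
   x 0.004 side 1 14 z 0.0759 |y| 0.0233..0.0286
   x 0.004 side -1 7 z 0.0768 |y| 0.0263..0.0293
   x 0.012 side 1 21 z 0.0754 |y| 0.0166..0.0266
   x 0.02 side 1 26 z 0.0756 |y| 0.0043..0.0214
top 53 48 slope x,y, ztop at axle [-0.0518 -0.0084  0.0756] y -0.025728505557788505 0.029818986445013813 x -0.011849931310527693 0.028173336473390244
   x -0.012 side 1 6 z 0.0758 |y| 0.0214..0.0288
   x -0.012 side -1 5 z 0.0761 |y| 0.0212..0.0257
   x -0.004 side 1 4 z 0.0754 |y| 0.0267..0.0295
   x 0.004 side 1 7 z 0.0746 |y| 0.0237..0.0298
   x 0.012 side 1 8 z 0.0754 |y| 0.0188..0.0272
   x 0.02 side 1 14 z 0.0733 |y| 0.0004..0.0182
   x 0.02 side -1 4 z 0.0753 |y| 0.0009..0.0060
the job is handed in; nothing more can be done
```

I took the pliers from the rest, spread the new ring on its sleeve, and lifted it. I then lowered it over the axle end onto the collar and handed the job in at about 20 s, with the pliers still squeezing.

**Last checks:**
- **Height:** the ring's top is at about 75.6–76.1 mm, so its underside is about 0.6–1.1 mm above the collar, within the 2.5 mm allowed.
- **Centring:** the middle of the ring is about 0.5 mm from the axle line.
- **Forces:** the wrist force shows little beyond the weight of the pliers, and the arm was still.
- **Squeeze:** the grip opening reads 0.40 and the jaws stand wide. I could not measure the ring's spread angle directly.

**Where checks disagreed:**
- **Cameras:** the two cameras differ by 1–2 mm, which is within their calibration.
- **Tilt:** the final readings vary between about 0.02 (side) and 0.05 rad (top, few points), against 0.02 and −0.01 just before. All are below the 0.1 limit, but the ring may still droop slightly rather than lie perfectly flat.

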